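# Thread the shaft back through a pepper mill

### The arm

A 6-joint arm with a two-finger parallel gripper is mounted at the origin on the work surface. World frame = base frame: x ahead of the robot, y to its left, z up, the work surface at z = 0. Lengths are in m, angles in rad, forces in N, time in s.
With the tool pointing down it reaches from about 0.3 to 0.875 m from the base axis. Payload 6.4 kg.
Tool frame: the origin (TCP) lies at the centre of the arm's flange, where the gripper is bolted on; the fingertips stand 173 mm ahead of it and the grasp point (between the pads) lies ctrl.grip_point_offset ahead of it (ctrl.grip_point_offset is the distance from the TCP to the grasp point, in m); z points along the fingers, y is the direction in which the jaws open and shut (so a half turn about z gives the same grasp; the last joint's range is limited). The gripper opens to 85 mm and grips with 20 to 120 N. Pads are 22 mm wide; open, the fingers measure 114 mm over their backs; the gripper's body (76 mm by 85 mm) begins 54 mm behind the grasp point. The pads swing forward as they close: fully open they stand 13 mm farther back than shut.
Start: joints at [-1.341, 0.181, 1.607, -0, 1.354, -0.206], TCP at [0.243, -0.521, 0.405] pointing down, gripper open.
Joint ranges: [-2.99, 2.99], [-0.89, 2.07], [0.3, 2.58], [-1.14, 4.28], [0, 2.63], [-3.12, 3.12]. Speed limits (rad/s): [2.57, 2.57, 3.01, 3.14, 3.14, 3.14].

### API

Orientations are given as a unit quaternion [w, x, y, z].
In Python, from bench import ctrl, cams, boxes_of, landmark_of gives the robot as it stands.
- The arm moves only by the shell command python3 -m handwheel 'ROWS'. ROWS is JSON, a list of rows, each an object with "offset": the shift along the tool's x, y, z in m, a list of three; "spin": the turn about the tool's z in degrees; "grip": the opening, from 0 (shut) to 1 (fully open). A call has 1 to 20 rows; each row is the pose to reach, as a shift and turn from the pose commanded when the call began, along the tool's axes at that moment; what a row does not reach only later rows make up. A row lasts 1/8 s, in which the tool goes at most 62.5 mm and 10.7 degrees, less where a joint would pass 70% of its speed; a pose out of reach is approached as far as the arm can. A call with a gripper value outside its range is refused whole. The fingers move at their own pace and stop on an object; the grip force is fixed at half the most. Time passes only in rows, so rows that repeat a pose let the fingers close. It gives the time, the measured TCP pose, the force and the opening at its end, in the units of the state.
- ctrl.get_obs(): the state, without advancing time (a new reading comes with each control period).
- cams.camera(name): name is "scene" or "top" or "wrist"; returns a dict with "color" (384x512x3 uint8, red, green, blue), "camera_matrix" (3x3 intrinsics, pixels), "distortion" ([k1, k2, p1, p2, k3] as OpenCV has them; the pictures are not rectified), "view" (4x4, takes a point from world to camera coordinates); the wrist camera has in their place "tool_from_camera" (4x4, takes a point from camera to tool coordinates, whose origin is the TCP and whose axes are the flange's). Camera axes: x right, y up, looking along -z (the intrinsics and any distortion apply to the point x, -y, -z); pixel columns grow to the right and rows downward; lengths in m; the calibration is good to about 2 mm. A picture is of the moment at which its call begins: read the wrist's pose just before it. There is no depth.
- ctrl.hand_in(): hands the job in, once; it reports no verdict.
Trained networks look in a picture, given as the dict that the camera call returned (one of the last four; its "shot" number tells which), for a name from the list of things; names that differ only in an ending like _2 or _b are one class to them, and where a whole thing is asked for, a point or a joint stands for the part that bears it (a point fixed in the world has none). Each returns a list of dicts, best first, with "confidence" (0 to 1); they miss things now and then, are a little off and sometimes report something else, mostly with a low value. They report only what shows in the picture. A call takes as long as a camera call. They do not tell look-alikes from the thing itself.
- boxes_of(picture, thing): "uv" ([column, row] in pixels, amid what is visible of it).
- landmark_of(picture, thing): "uv" ([column, row] in pixels: a listed point, or the origin of a listed thing).
The state is a dict: "time_s": time; "q": joint angles; "dq": joint speeds; "joint_efforts": joint torques, N m; "eef_pos": TCP position; "eef_rot": TCP orientation; "wrist_force": force on the tool from outside, world axes, zero at the start; "torque": the same for the moment, N m; "opening": opening from 0.0 (shut) to 1.0 (fully open).
Only numpy, scipy, OpenCV 4.12 (cv2) and the standard library are available. Lean on these libraries where they do the work, as an engineer would, in place of code of your own. Each camera call takes 0.05 s, during which the arm holds its last target.

### The job

Put the pepper mill lying in the oak cradle back on its shaft: lift the loose wooden head off its small saddle and lay it in the cradle between the strapped-down body and the end stop, flat face to the body and rounded end to the stop, then thread the steel shaft, threaded end first, in at the foot of the body and right through body and head until its flange sits fully home on the white grinding ring and the thread stands out of the head. The shaft lies loose in the slackened vise with its brass knob hidden between the jaws, so take it by the bare rod, feed it in as far as that grip allows, let it rest there and take it again by the knob to push it home. Leave the finished mill, the refill tin, the dish of small parts and the spare ring where they stand, and let go of everything.

Things in the scene. Friction and masses are not known exactly. Their poses are not given: they have to be found in the camera images.
- mill_mouth (a point): Centre of the open foot of the rosewood pepper mill body that lies level in the cradle, 72 mm above the bench. x: along the mill's axis into the mill and on to the head bay; z up. Body 110 mm long, 56 mm across at the foot, 39 at the waist, 49 at its top; fixed. Here sits the white porcelain grinding ring, 39 mm outside, a funnel 25 mm wide at the mouth narrowing to 12.5 mm at x = 18 to 22.
- bridge_hole (a point): Centre of the steel bridge's hole inside the body, on the mill's axis 69 mm from mill_mouth, axes as there: 12 mm wide, with a 22 mm funnel that starts at 61 mm from mill_mouth. Behind it comes the neck of the body, 88 to 110 mm from mill_mouth, a 26 mm funnel narrowing to 13 mm.
- head_bay (a point): Where head_mid belongs: on the mill's axis, 126 mm from mill_mouth, axes as there. The bay is a V groove (90 degrees, 48 mm wide outside, its top 15 mm below the axis) that holds the head in line with the body. It runs from the body's top (x = -16 mm) to the end stop (x = +35), so the 45 mm head has 3 mm to spare each way. The stop is 46 mm wide, notched 18 mm, and rises 8 mm above the axis.
- cradle: The oak cradle, screwed to the bench, that carries the strapped-down mill body, the head bay and the end stop. Origin on the bench under mill_mouth, x along the mill's axis, z up. Base board 72 mm wide, 14 mm thick, x = -14 to 178 mm. Beside the V there is free room for fingers down to the base board, and nothing stands in front of the mouth.
- head_mid (a point): Centre of the fat band of the loose rosewood head, on its axis, 13 mm from its flat face. x: along the head's axis from flat face to rounded top; z up. Band 50 mm across, 26 mm long; then it narrows to 25 mm at the top. 45 mm long in all, 90 g, with a 12 mm hole along the axis (24 mm funnel in the flat face). It lies level on a V saddle, axis 56 mm above the bench.
- head_top (a point): The middle of the head's rounded top end, on its axis, 32 mm from head_mid along x; axes as head_mid.
- head: The loose head itself; origin on its axis at the flat face, axes as head_mid.
- saddle: Small oak V saddle that carries the head at the start, fixed. V part 38 mm long and 48 mm wide, its top 41 mm above the bench, on a 60 x 64 mm board 12 mm thick. Origin on the bench under its middle, x along the groove.
- shaft_mid (a point): Middle of the steel shaft's 206 mm length, on its axis; x from knob to thread. From the knob end: brass knob 18 mm across, 26 long; flange 30 across, 4 thick; toothed cone 20 long, 18 tapering to 10; square rod 8 x 8 mm, 50 to 188 mm; thread 7 mm across with rounded tip, 188 to 206 mm. 165 g, centre of mass about 65 mm from the knob end. The first 84 mm lie between the vise jaws, the rest sticks out level.
- shaft_knob (a point): Centre of the shaft's brass knob, 13 mm from the knob end, 90 mm back from shaft_mid; x as shaft_mid.
- shaft_seat (a point): Centre of the front face of the shaft's flange, 30 mm from the knob end; x as shaft_mid. With the shaft home this point is at mill_mouth and the knob stands outside the foot.
- shaft_nose (a point): Tip of the shaft's threaded end, 206 mm from the knob end; x as shaft_mid.
- shaft: The shaft itself; origin on its axis at the knob end, x as shaft_mid. Fed in past the bridge and let go, it stays in the holes and its knob end sags by about 0.1 rad.
- vise: Small green iron vise, fixed, already slackened. Origin on the bench under the middle of the 84 mm jaws; x along the jaws, the way the shaft points; y to the screw, z up. Jaw tops 97 mm above the bench, a pad behind 104. Jaws 34 mm apart; from x = 12 to 42 mm soft jaws leave a 10.4 mm slot where the rod lies loose, axis 80 mm above the bench: it lifts straight up. Past x = 42 the rod is free all round.
- whole_mill: A finished rosewood mill standing upright, 56 mm across, 167 mm tall, origin in the middle of its foot. Not to be disturbed.
- tin: A closed metal refill tin, 63 mm across, 82 mm tall, origin under its middle. Not to be disturbed.
- dish: A small steel dish with a brass nut, a spring and a steel spring cap in it, 68 mm across, 18 mm tall, origin under its middle. Not to be disturbed.
- spare_ring: A spare porcelain grinding ring lying flat, 39 mm across, 20 mm tall, origin under its middle. Not to be disturbed.
Not all that is in view belongs to the job. Leave any blue or pink look-alike of the head alone.

How it is judged:
At the end, for the whole second after the job is handed in: At rest and released: head_mid within 6 mm along and 5 mm across of head_bay, in line to 0.08 rad, rounded top to the stop; the flange face within 4 mm of mill_mouth each way, in line to 0.05 rad, thread at least 5 mm out of the head and within 6 mm of its axis (x of shaft_seat in the frame of mill_mouth between -0.004 and 0.004 m and y of shaft_seat in the frame of mill_mouth between -0.004 and 0.004 m and z of shaft_seat in the frame of mill_mouth between -0.004 and 0.004 m and angle between the x axis of shaft_seat and the x axis of mill_mouth, either way round below 0.05 rad and x of shaft_nose in the frame of head_top above 0.005 m and y of shaft_nose in the frame of head_top between -0.006 and 0.006 m and z of shaft_nose in the frame of head_top between -0.006 and 0.006 m and x of head_mid in the frame of head_bay between -0.006 and 0.006 m and y of head_mid in the frame of head_bay between -0.005 and 0.005 m and z of head_mid in the frame of head_bay between -0.005 and 0.005 m and angle between the x axis of head_mid and the x axis of head_bay, either way round below 0.08 rad and x of head_top in the frame of head_bay above 0.02 m and linear speed of each of shaft, head below 0.02 m/s); the robot touches nothing.
It fails at once if the finished mill is shoved more than 2 cm or tipped (distance of whole_mill from where it was at the start of the episode above 0.02 m or angle between whole_mill's own z axis and vertical above 0.3 rad).
It fails at once if the refill tin is shoved more than 2 cm or tipped (distance of tin from where it was at the start of the episode above 0.02 m or angle between tin's own z axis and vertical above 0.3 rad).
It fails at once if the dish of small parts is shoved more than 2 cm or tipped (distance of dish from where it was at the start of the episode above 0.02 m or angle between dish's own z axis and vertical above 0.3 rad).
It fails at once if the spare porcelain ring is shoved more than 2 cm or tipped (distance of spare_ring from where it was at the start of the episode above 0.02 m or angle between spare_ring's own z axis and vertical above 0.3 rad).
It also fails if it takes over 72 s, if anything falls off the work surface, if the arm or the gripper's body presses on something with over 40 N, if the wrist force passes 120 N, or if a joint passes its speed limit or range.

## Working session

There is one attempt and no reset: what is moved stays moved. The work goes in short steps, Python scripts to look and compute and a shell command to move; the robot and the scene stay as the last step left them, time stands still between calls to the robot, and variables do not carry over. Pictures are saved under pics/ and viewed, and the job is handed in when it is done.

```bash
ls; mkdir -p pics; cat > h.py <<'E'
import numpy as np, cv2
from bench import ctrl, cams, boxes_of, landmark_of
from scipy.spatial.transform import Rotation as R
def rot(q): return R.from_quat([q[1],q[2],q[3],q[0]]).as_matrix()
def shot(name):
    o=ctrl.get_obs(); p=cams.camera(name)
    if 'view' in p: V=np.array(p['view'])
    else:
        T=np.eye(4);T[:3,:3]=rot(o['eef_rot']);T[:3,3]=o['eef_pos']
        V=np.linalg.inv(T@np.array(p['tool_from_camera']))
    p['V']=V; return p
def save(p,fn,s=1.5):
    cv2.imwrite('pics/'+fn,cv2.resize(p['color'][:,:,::-1],None,fx=s,fy=s,interpolation=cv2.INTER_CUBIC))
def ray(p,uv):
    K=np.array(p['camera_matrix']);D=np.array(p['distortion'])
    n=cv2.undistortPoints(np.array([[uv]],float),K,D)[0,0]
    d=np.array([n[0],-n[1],-1.]); C=np.linalg.inv(p['V'])
    d=C[:3,:3]@d; return C[:3,3],d/np.linalg.norm(d)
def atz(p,uv,z):
    c,d=ray(p,uv); return c+d*(z-c[2])/d[2]
def tri(rays):
    A=0;b=0
    for c,d in rays:
        P=np.eye(3)-np.outer(d,d);A=A+P;b=b+P@c
    x=np.linalg.solve(A,b); return x,[np.linalg.norm((np.eye(3)-np.outer(d,d))@(x-c)) for c,d in rays]
def proj(p,X):
    K=np.array(p['camera_matrix']);D=np.array(p['distortion'])
    c=p['V'][:3,:3]@np.array(X)+p['V'][:3,3]
    return cv2.projectPoints(np.array([[c[0],-c[1],-c[2]]]),np.zeros(3),np.zeros(3),K,D)[0][0,0]
E
cat > a.py <<'E'
from h import *
print({k:np.round(v,3).tolist() for k,v in ctrl.get_obs().items()}, ctrl.grip_point_offset)
P={n:shot(n) for n in ('scene','top','wrist')}
for n,p in P.items(): save(p,'a_%s.png'%n); print(n,np.round(np.linalg.inv(p['V'])[:3,3],3))
Z=dict(mill_mouth=.072,head_bay=.072,head_mid=.056,head_top=.056,head=.056,shaft_mid=.08,shaft_nose=.08,vise=0,whole_mill=0,tin=0,dish=0,spare_ring=0,cradle=0,saddle=0)
for t,z in Z.items():
    for n,p in P.items():
        for r in landmark_of(p,t)[:3]:
            print(t,n,np.round(r['uv'],1),round(r['confidence'],2),np.round(atz(p,r['uv'],z),4)[:2])
E
python3 a.py
```

```text
pics
{'time_s': 0.0, 'q': [-1.341, 0.182, 1.608, 0.0, 1.354, -0.206], 'dq': [0.001, -0.002, 0.001, 0.0, -0.001, -0.001], 'joint_efforts': [-0.0, -44.487, -35.134, -0.0, 0.009, 0.0], 'eef_pos': [0.243, -0.521, 0.404], 'eef_rot': [-0.001, 0.976, 0.216, -0.0], 'wrist_force': [-0.33, -0.94, -0.47], 'torque': [0.026, 0.033, -0.023], 'opening': 0.995} 0.1547
scene [0.961 0.225 0.786]
top [0.476 0.015 1.233]
wrist [ 0.304 -0.493  0.374]
mill_mouth scene [221.8 203.7] 0.79 [ 0.6424 -0.0213]
mill_mouth scene [189.  113.7] 0.51 [ 0.4466 -0.2273]
mill_mouth scene [355.  175.5] 0.38 [0.4416 0.2202]
mill_mouth top [269.7 171.7] 0.82 [ 0.6473 -0.0146]
head_bay scene [348.3 174.3] 0.71 [0.4453 0.2051]
head_bay scene [275.8 227.6] 0.6 [0.6429 0.1102]
head_bay top [226.3 169.5] 0.59 [0.6512 0.1156]
head_mid scene [327.7 213.3] 0.79 [0.5533 0.197 ]
head_mid scene [345. 173.] 0.72 [0.4337 0.1963]
head_mid scene [385.7 184.5] 0.66 [0.4222 0.2933]
head_mid top [200.4 244. ] 0.79 [0.4271 0.1884]
head_mid top [202.7 206.6] 0.65 [0.5393 0.1851]
head_mid top [352.6 239.4] 0.64 [ 0.4505 -0.2667]
head_top scen
[... 1259 characters left out ...]
 155.1] 0.98 [0.4143 0.0221]
tin top [255.9 242.2] 0.78 [0.434  0.0227]
dish scene [103.2 190.9] 0.62 [ 0.7096 -0.3322]
dish scene [224.8 204.8] 0.39 [ 0.6098 -0.0381]
dish top [364.6 152.2] 0.69 [ 0.7267 -0.3176]
spare_ring scene [226.6 261.4] 0.71 [0.7345 0.0347]
spare_ring top [253.6 151.4] 0.46 [0.7223 0.0362]
spare_ring top [347.6 238.1] 0.18 [ 0.453  -0.2644]
cradle scene [227.8 220.8] 0.7 [ 0.6446 -0.0109]
cradle top [266.7 175.4] 0.86 [ 0.6459 -0.0071]
cradle top [253.9 244.2] 0.64 [0.4276 0.0288]
saddle scene [336.7 184.1] 0.96 [0.4344 0.1863]
saddle scene [338.3 170.3] 0.69 [0.3929 0.1758]
saddle top [202.6 245.1] 0.67 [0.4215 0.1896]
saddle top [348.7 235.7] 0.41 [ 0.4606 -0.2679]
```

View pics/a_scene.png

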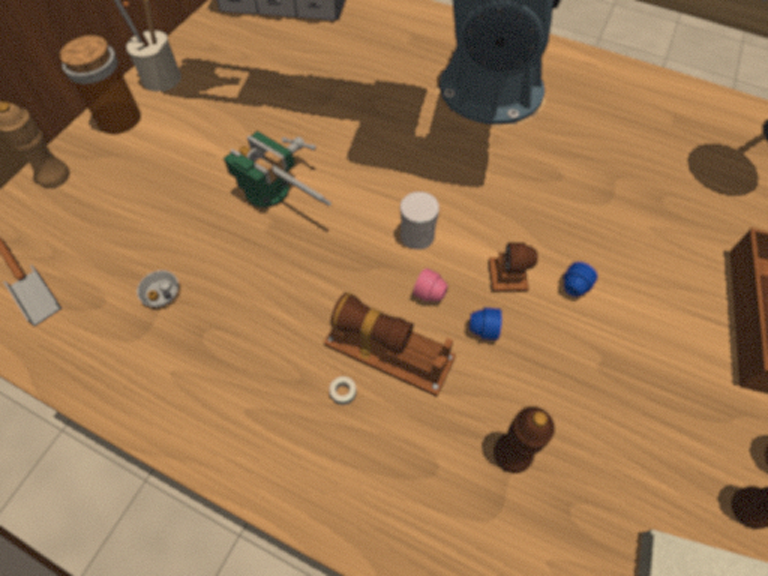

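View pics/a_top.png

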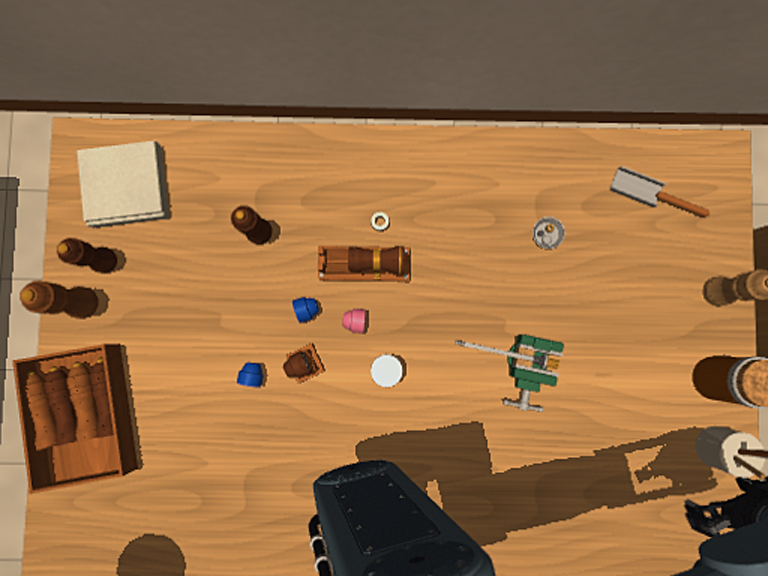

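View pics/a_wrist.png

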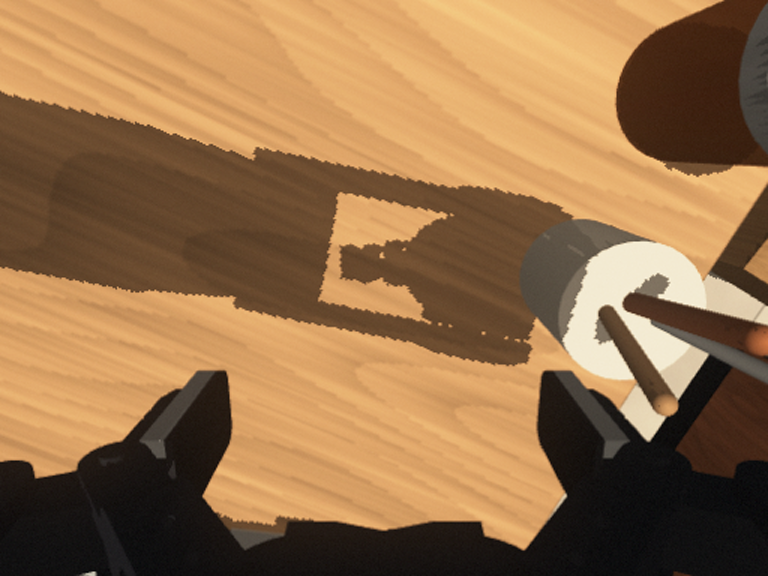

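The scene view shows the vise with its rod at about (265,170)/1.5, the cradle at (390,345)/1.5, the head on its saddle at (515,260)/1.5, and blue and pink decoys beside them. Next I'll add a move calculator and look closer with the wrist camera.

```bash
cat >> h.py <<'E'
def to(x,y,z,hd,note=''):
    """grasp point xyz, heading deg of tool x -> offset/spin from the present pose"""
    o=ctrl.get_obs(); Rm=rot(o['eef_rot']); h0=np.degrees(np.arctan2(Rm[1,0],Rm[0,0]))
    t=np.array([x,y,z+ctrl.grip_point_offset]); d=Rm.T@(t-np.array(o['eef_pos']))
    sp=(-(hd-h0)+180)%360-180
    print(note,'offset mm',np.round(d*1000,1),'spin',round(sp,2),'rows>=',int(np.ceil(max(np.linalg.norm(d)/.0625,abs(sp)/10.7))))
def st():
    o=ctrl.get_obs(); Rm=rot(o['eef_rot']); h0=np.degrees(np.arctan2(Rm[1,0],Rm[0,0]))
    g=np.array(o['eef_pos'])+Rm[:,2]*ctrl.grip_point_offset
    print('t',round(o['time_s'],2),'grasp',np.round(g,4),'head',round(h0,2),'tilt',np.round(Rm[:2,2],4),'F',np.round(o['wrist_force'],1),'T',np.round(o['torque'],2),'open',round(o['opening'],3))
E
python3 - <<'E'
from h import *
p=cams.camera('wrist'); print(np.round(p['tool_from_camera'],3)); print(np.round(p['camera_matrix'],1))
st()
# vise look: camera over ~ (0.455,-0.22); 
to(.40,-.25,.25,78,'vise')
E
```

```text
[[ 0.001  0.963  0.269  0.068]
 [ 1.    -0.001 -0.     0.001]
 [-0.     0.269 -0.963  0.03 ]
 [ 0.     0.     0.     1.   ]]
[[344.2   0.  255.9]
 [  0.  344.2 192.6]
 [  0.    0.    1. ]]
t 2.3 grasp [ 0.2428 -0.5213  0.25  ] head 24.97 tilt [ 0. -0.] F [-0.  -0.1  0.5] T [-0.03 -0.06 -0.  ] open 1.002
vise offset mm [ 257.1 -179.5    0. ] spin -53.03 rows>= 6
```

```bash
python3 -m handwheel '[{"offset":[0.052,-0.027,0],"spin":-9,"grip":1},{"offset":[0.103,-0.053,0],"spin":-18,"grip":1},{"offset":[0.155,-0.080,0],"spin":-27,"grip":1},{"offset":[0.206,-0.107,0],"spin":-36,"grip":1},{"offset":[0.258,-0.133,0],"spin":-45,"grip":1},{"offset":[0.309,-0.160,0],"spin":-53,"grip":1},{"offset":[0.309,-0.160,0],"spin":-53,"grip":1},{"offset":[0.309,-0.160,0],"spin":-53,"grip":1}]'
cat > b.py <<'E'
from h import *
import sys
st(); p=shot('wrist'); fn=sys.argv[1]; save(p,fn)
for a in sys.argv[2:]:
    t,z=a.split('=')
    for r in landmark_of(p,t)[:3]: print(t,np.round(r['uv'],1),round(r['confidence'],2),np.round(atz(p,r['uv'],float(z)),4)[:2])
E
python3 b.py vise.png shaft_mid=.08 shaft_nose=.08 shaft_seat=.08 shaft_knob=.08 vise=0
```

```text
time_s: 3.3
eef_pos: [0.4553, -0.2458, 0.4047]
eef_rot: [0.0, 0.777, 0.629, -0.0]
wrist_force: [0.4, -0.7, -0.1]
opening: 1.002
t 3.3 grasp [ 0.4552 -0.2459  0.25  ] head 77.97 tilt [-0.0002 -0.0005] F [ 0.4 -0.7 -0.1] T [-0.    0.04 -0.06] open 1.002
shaft_mid [256.  143.9] 0.86 [ 0.4612 -0.2185]
shaft_nose [254.    7.1] 0.98 [ 0.4816 -0.1151]
shaft_seat [258.2 221.3] 0.91 [ 0.4485 -0.2878]
shaft_knob [258.7 240.8] 0.66 [ 0.445  -0.3067]
vise [261.3 183.1] 0.6 [ 0.4557 -0.2732]
```

View pics/vise.png

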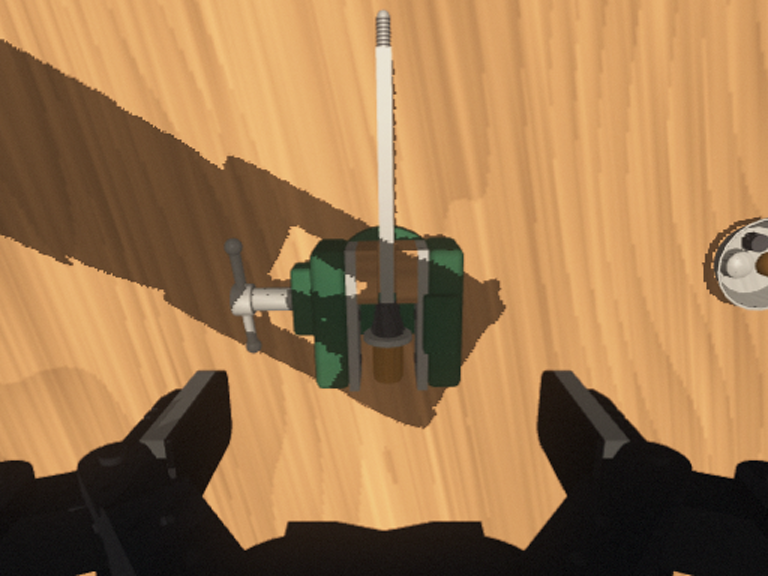

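```bash
python3 - <<'E'
from h import *
to(.645,.01,.25,89)
E
```

```text
offset mm [ 2.911e+02  1.319e+02 -1.000e-01] spin -11.16 rows>= 6
```

```bash
python3 -m handwheel '[{"offset":[0.055,0.025,0],"spin":-3,"grip":1},{"offset":[0.110,0.050,0],"spin":-6,"grip":1},{"offset":[0.165,0.075,0],"spin":-9,"grip":1},{"offset":[0.220,0.100,0],"spin":-11,"grip":1},{"offset":[0.275,0.124,0],"spin":-11,"grip":1},{"offset":[0.291,0.132,0],"spin":-11,"grip":1},{"offset":[0.291,0.132,0],"spin":-11,"grip":1},{"offset":[0.291,0.132,0],"spin":-11,"grip":1}]'
python3 b.py cradle.png mill_mouth=.072 head_bay=.072 bridge_hole=.072 cradle=0 
```

```text
time_s: 4.6
eef_pos: [0.6445, 0.0097, 0.4045]
eef_rot: [-0.0, 0.714, 0.7, -0.0]
wrist_force: [-0.8, -0.4, 0.4]
opening: 1.0
t 4.6 grasp [0.6444 0.0097 0.2498] head 88.88 tilt [-0.0008 -0.0005] F [-0.8 -0.4  0.4] T [-0.01  0.01 -0.01] open 1.0
mill_mouth [255.5 193.7] 0.93 [ 0.6435 -0.0088]
head_bay [251.5  45.8] 0.64 [0.6426 0.1165]
bridge_hole [253.  121.7] 0.56 [0.6426 0.0559]
cradle [255.2 178.8] 0.61 [ 0.643  -0.0118]
cradle [ 54.4 154.6] 0.36 [0.4239 0.0194]
```

View pics/cradle.png

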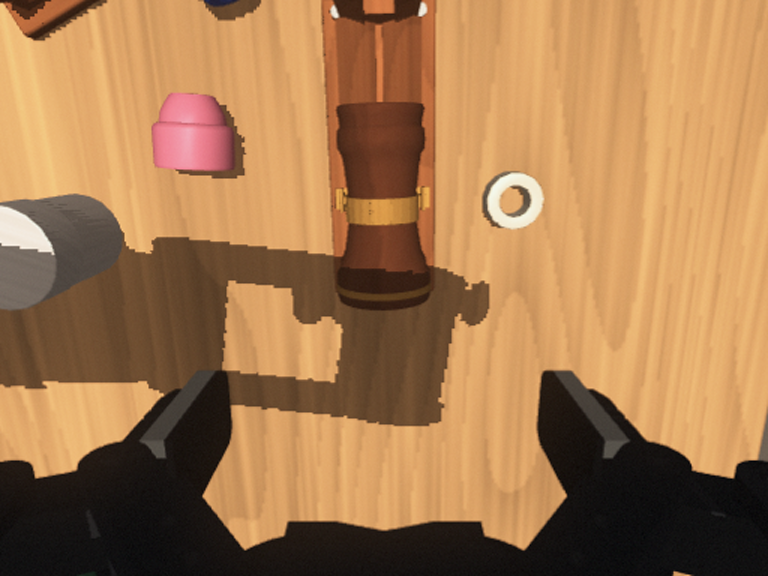

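```bash
python3 -m handwheel '[{"offset":[0.05,0,0],"spin":0,"grip":1},{"offset":[0.09,0,0],"spin":0,"grip":1},{"offset":[0.09,0,0],"spin":0,"grip":1},{"offset":[0.09,0,0],"spin":0,"grip":1}]'
python3 b.py cradle2.png mill_mouth=.072 head_bay=.072 head_mid=.056 head_top=.056
python3 -c "
from h import *
to(.44,.15,.25,105)"
```

```text
time_s: 5.35
eef_pos: [0.6466, 0.1007, 0.4048]
eef_rot: [0.0, 0.713, 0.701, -0.0]
wrist_force: [-0.7, 0.2, 0.1]
opening: 0.999
t 5.35 grasp [0.6467 0.1007 0.2501] head 88.97 tilt [ 0.0001 -0.0005] F [-0.7  0.2  0.1] T [-0.01 -0.04 -0.02] open 0.999
mill_mouth [254.6 283.8] 0.92 [ 0.6434 -0.0102]
head_bay [252.6 158.6] 0.84 [0.6439 0.1147]
head_mid [ 8.3 74.4] 0.96 [0.4318 0.1898]
head_mid [146.   68.8] 0.82 [0.5523 0.1926]
head_mid [136.6 188.5] 0.82 [0.532  0.0848]
head_top [137.3 162.5] 0.93 [0.5355 0.11  ]
head_top [162.1  97.5] 0.72 [0.5641 0.1683]
 offset mm [  45.8 -207.7    0. ] spin -16.11 rows>= 4
```

View pics/cradle2.png

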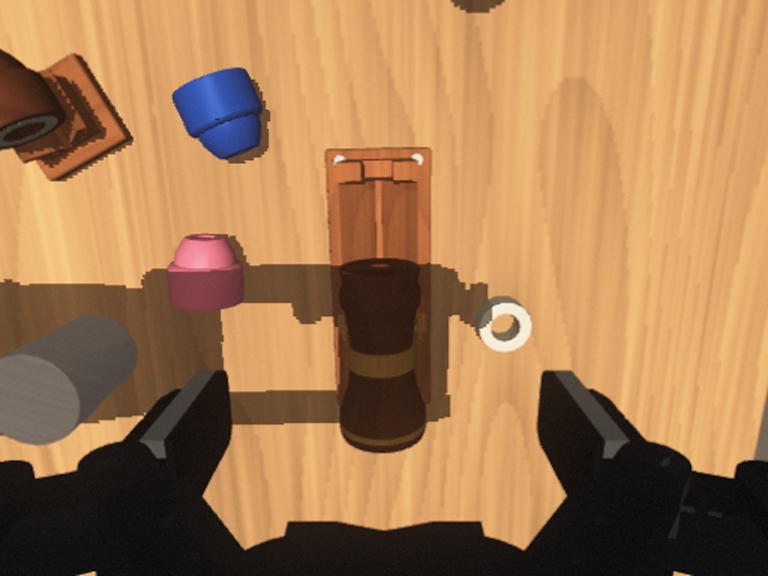

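```bash
python3 -m handwheel '[{"offset":[0.011,-0.052,0],"spin":-9,"grip":1},{"offset":[0.023,-0.104,0],"spin":-18,"grip":1},{"offset":[0.034,-0.156,0],"spin":-26,"grip":1},{"offset":[0.046,-0.208,0],"spin":-33,"grip":1},{"offset":[0.046,-0.208,0],"spin":-33,"grip":1},{"offset":[0.046,-0.208,0],"spin":-33,"grip":1}]'
python3 b.py saddle.png head_mid=.056 head_top=.056 head=.056 saddle=0
python3 -c "
from h import *
import pickle
"
```

```text
time_s: 6.35
eef_pos: [0.4401, 0.1507, 0.4054]
eef_rot: [0.001, 0.486, 0.874, 0.001]
wrist_force: [-0.3, -0.3, -0.2]
opening: 0.999
t 6.35 grasp [0.4405 0.1507 0.2507] head 121.89 tilt [ 0.0022 -0.    ] F [-0.3 -0.3 -0.2] T [ 0.01  0.01 -0.05] open 0.999
head_mid [284.7 256.7] 0.89 [0.5127 0.0899]
head_mid [267.5 126.6] 0.82 [0.4278 0.1907]
head_mid [304.5   6.8] 0.76 [0.4011 0.2903]
head_top [274.2  90.5] 0.94 [0.4159 0.2206]
head_top [302.7 237.3] 0.71 [0.5163 0.1172]
head_top [327.3  35. ] 0.56 [0.4298 0.2827]
head [365.7 168.4] 0.79 [0.5276 0.2069]
head [268.7 142.8] 0.74 [0.4367 0.1789]
head [278.7 268.1] 0.67 [0.5145 0.0759]
```

View pics/saddle.png

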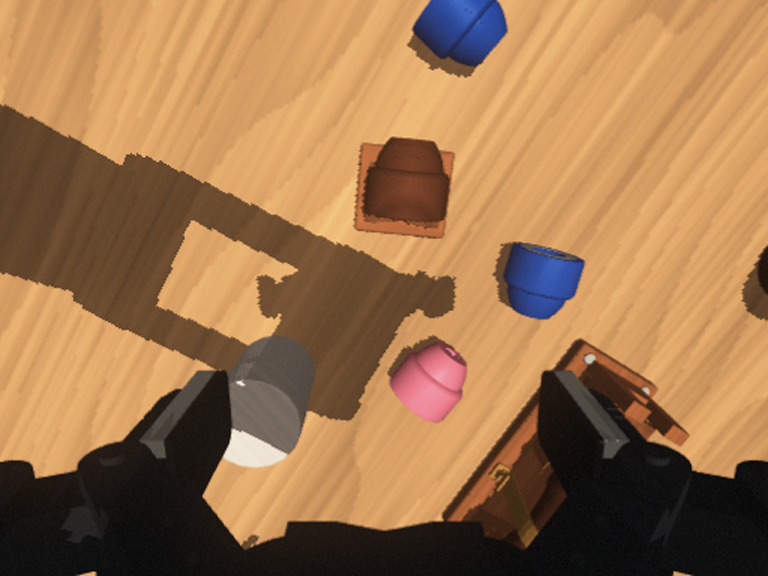

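```bash
python3 -c "
from h import *
to(.430,.1915,.13,116.5);to(.430,.1915,.058,116.5)"
```

```text
offset mm [ 40.2  12.8 119.9] spin 5.41 rows>= 3
 offset mm [ 40.2  12.8 191.9] spin 5.41 rows>= 4
```

```bash
python3 -m handwheel '[{"offset":[0.020,0.006,0.04],"spin":3,"grip":1},{"offset":[0.040,0.013,0.08],"spin":5.4,"grip":1},{"offset":[0.040,0.013,0.12],"spin":5.4,"grip":1},{"offset":[0.040,0.013,0.12],"spin":5.4,"grip":1},{"offset":[0.040,0.013,0.12],"spin":5.4,"grip":1}]'
python3 b.py saddle2.png head_mid=.056 head_top=.056
```

```text
time_s: 7.22
eef_pos: [0.4304, 0.1917, 0.2859]
eef_rot: [0.0, 0.526, 0.851, 0.0]
wrist_force: [1.2, -0.6, 0.1]
opening: 0.997
t 7.22 grasp [0.4306 0.1918 0.1312] head 116.54 tilt [0.0012 0.0002] F [ 1.2 -0.6  0.1] T [ 0.04 -0.01 -0.04] open 0.997
head_mid [255.6 212.9] 0.82 [0.4306 0.1903]
head_mid [395.9 257.8] 0.79 [0.524  0.2032]
head_mid [292.7  26.6] 0.63 [0.4015 0.2925]
head_top [328.5  59.9] 0.77 [0.4268 0.2866]
head_top [321.2 339.2] 0.75 [0.5116 0.1287]
head_top [257.9 158.9] 0.72 [0.4169 0.2208]
```

View pics/saddle2.png

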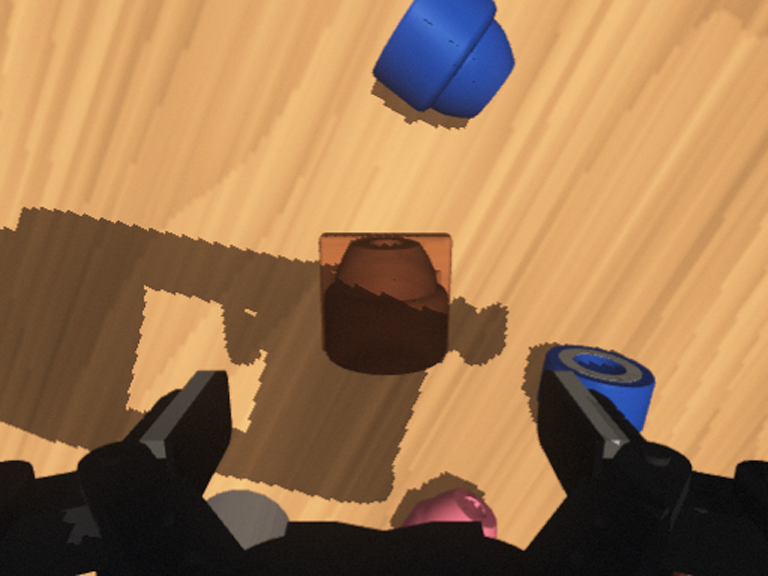

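```bash
python3 -m handwheel '[{"offset":[0,0,0],"spin":0,"grip":0.82},{"offset":[0,0,0.03],"spin":0,"grip":0.82},{"offset":[0,0,0.06],"spin":0,"grip":0.82},{"offset":[0,0,0.073],"spin":0,"grip":0.82},{"offset":[0,0,0.073],"spin":0,"grip":0.82},{"offset":[0,0,0.073],"spin":0,"grip":0.3},{"offset":[0,0,0.073],"spin":0,"grip":0.3},{"offset":[0,0,0.073],"spin":0,"grip":0.3},{"offset":[0,0,0.073],"spin":0,"grip":0.3},{"offset":[0,0,0.073],"spin":0,"grip":0.3}]'
python3 b.py grip1.png
```

```text
time_s: 8.62
eef_pos: [0.4305, 0.1921, 0.2133]
eef_rot: [0.001, 0.526, 0.851, 0.001]
wrist_force: [-0.3, 1.6, 6.8]
opening: 0.574
t 8.62 grasp [0.4311 0.1923 0.0586] head 116.57 tilt [0.0037 0.0008] F [-0.3  1.6  6.8] T [ 0.13 -0.03 -0.05] open 0.574
```

View pics/grip1.png

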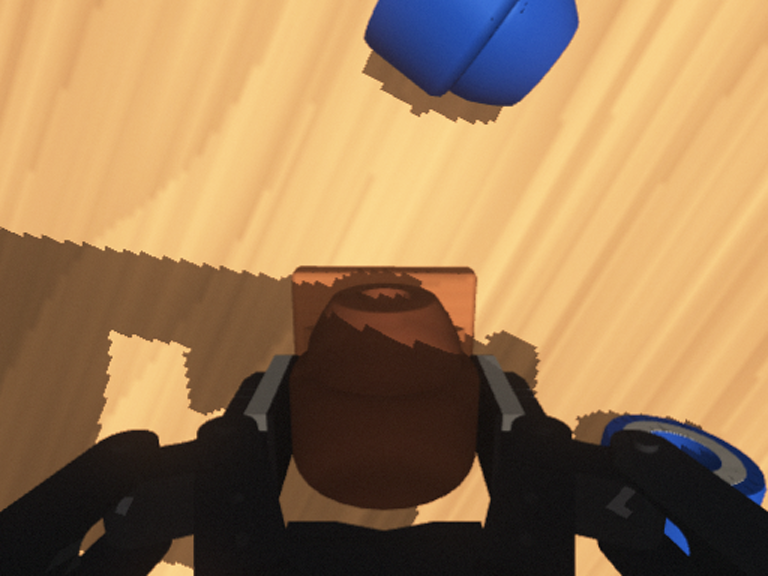

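```bash
python3 -c "
from h import *
to(.6433,.116,.16,90);to(.431,.192,.16,116.5)
V=dict(
)
"
python3 -m handwheel '[{"offset":[0,0,-0.04],"spin":0,"grip":0.3},{"offset":[0,0,-0.08],"spin":0,"grip":0.3},{"offset":[0,0,-0.10],"spin":0,"grip":0.3},{"offset":[0,0,-0.10],"spin":0,"grip":0.3}]'
python3 b.py grip2.png head_mid=.157 head_top=.157
python3 -c "
from h import *
to(.6433,.116,.16,90)"
```

```text
offset mm [-163.4  156.6 -100.6] spin 26.57 rows>= 4
 offset mm [  -0.4    0.7 -101.4] spin 0.07 rows>= 2
time_s: 9.18
eef_pos: [0.4299, 0.192, 0.3134]
eef_rot: [0.002, 0.526, 0.851, 0.001]
wrist_force: [0.2, 0.2, -2.8]
opening: 0.57
t 9.18 grasp [0.4305 0.1921 0.1587] head 116.58 tilt [0.004  0.0006] F [ 0.2  0.2 -2.8] T [-0.03 -0.02 -0.02] open 0.57
head_mid [381.7 241. ] 0.96 [0.4694 0.225 ]
head_mid [284.8  34.4] 0.96 [0.3995 0.2746]
head_mid [289.  343.2] 0.88 [0.4591 0.1661]
head_top [370.4 273.8] 0.78 [0.4731 0.2106]
head_top [318.9  64.4] 0.69 [0.4145 0.2714]
head_top [312.  318.4] 0.69 [0.462  0.1815]
 offset mm [-163.7  158.    -4.6] spin 26.57 rows>= 4
```

View pics/grip2.png

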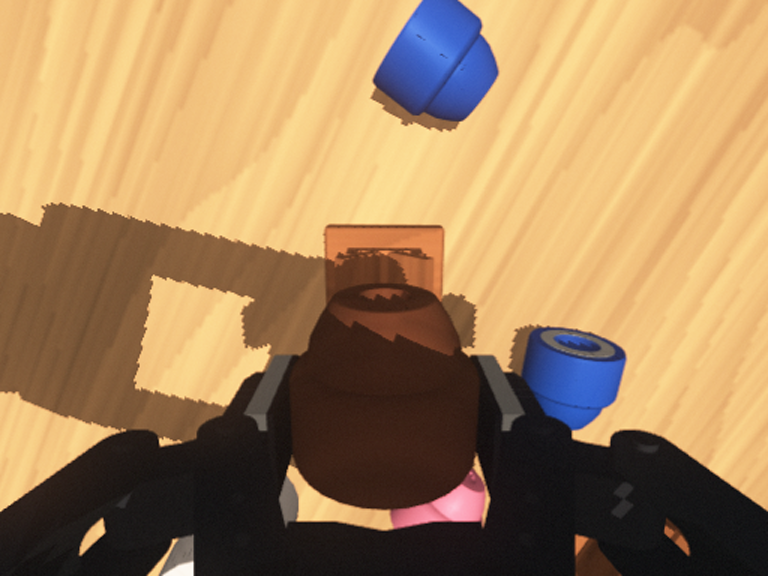

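```bash
python3 -m handwheel '[{"offset":[-0.036,0.035,0],"spin":6,"grip":0.3},{"offset":[-0.072,0.070,0],"spin":13,"grip":0.3},{"offset":[-0.108,0.105,0],"spin":20,"grip":0.3},{"offset":[-0.144,0.140,0],"spin":26.6,"grip":0.3},{"offset":[-0.164,0.158,0],"spin":26.6,"grip":0.3},{"offset":[-0.164,0.158,0],"spin":26.6,"grip":0.3},{"offset":[-0.164,0.158,0],"spin":26.6,"grip":0.3}]'
cat > c.py <<'E'
from h import *
import sys
st()
for n in ('wrist','scene','top'):
    p=shot(n); save(p,sys.argv[1]+'_%s.png'%n)
    if n=='wrist':
        c=atz(p,(256,198),.157); print('top hole',c)
E
python3 c.py hov
```

```text
time_s: 10.2
eef_pos: [0.6431, 0.116, 0.3098]
eef_rot: [-0.001, 0.707, 0.707, -0.001]
wrist_force: [-1.2, 0.7, -0.9]
opening: 0.574
t 10.2 grasp [0.6426 0.1161 0.1551] head 89.97 tilt [-0.0035  0.0002] F [-1.2  0.7 -0.9] T [-0.05 -0.04 -0.01] open 0.574
top hole [0.64245276 0.14688375 0.157     ]
```

View pics/hov_wrist.png

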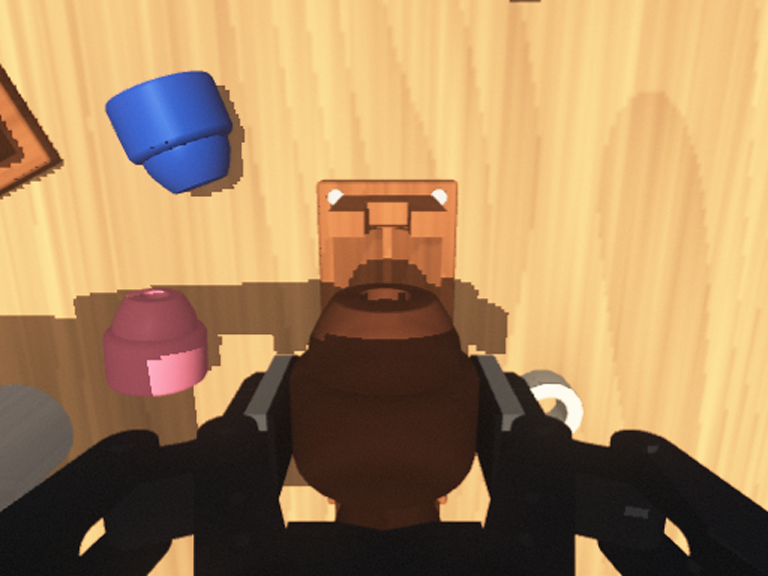

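View pics/hov_scene.png

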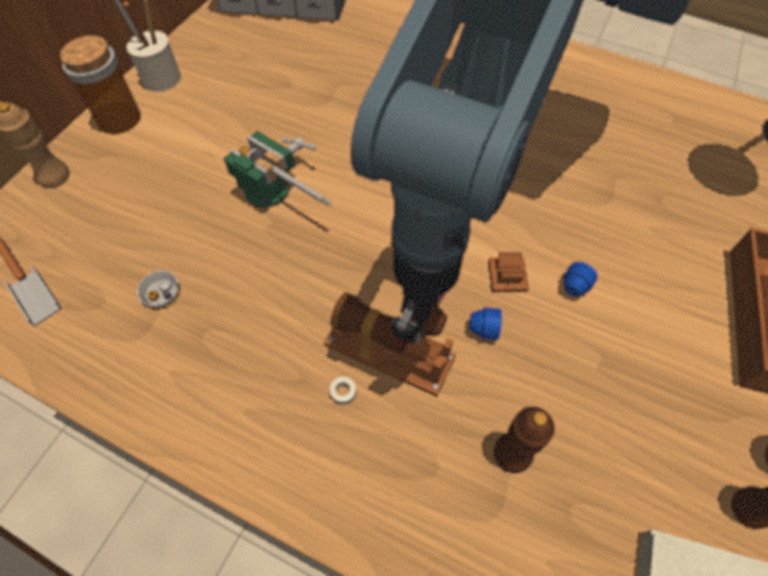

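```bash
python3 - <<'E'
import cv2
a=cv2.imread('pics/hov_wrist.png')[165:300,300:480]; cv2.imwrite('pics/crop1.png',cv2.resize(a,None,fx=4,fy=4,interpolation=cv2.INTER_CUBIC))
a=cv2.imread('pics/cradle2.png')[140:275,300:460]; cv2.imwrite('pics/crop2.png',cv2.resize(a,None,fx=4,fy=4,interpolation=cv2.INTER_CUBIC))
E
```

```text
(no output)
```

View pics/crop1.png

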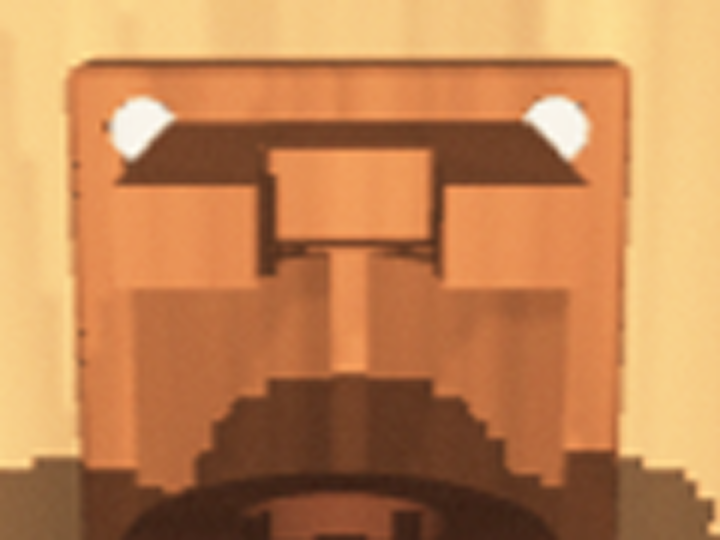

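View pics/crop2.png

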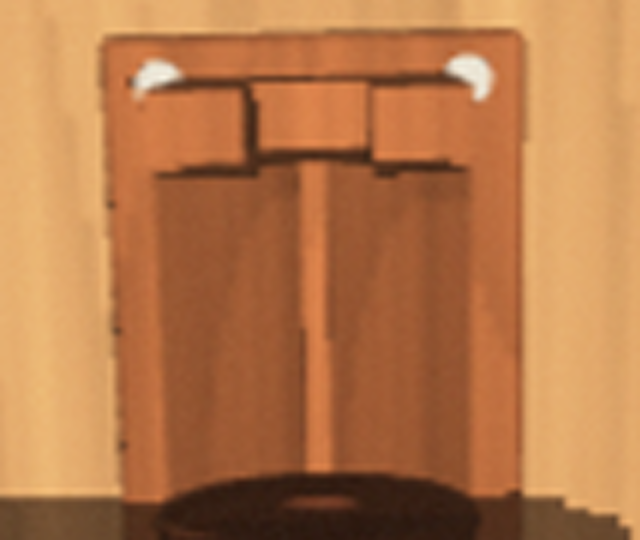

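```bash
python3 - <<'E'
from h import *
base=cams.camera('wrist')
def mk(pos,q):
    p=dict(base);T=np.eye(4);T[:3,:3]=rot(q);T[:3,3]=pos;p['V']=np.linalg.inv(T@np.array(base['tool_from_camera']));return p
A=mk([.6431,.116,.3098],[-.001,.7071,.7071,-.001]); B=mk([.6466,.1007,.4048],[0,.713,.701,0])
for n,p,L in (('A',A,[((258.3,158),.08,'stop'),((258.3,120.8),.014,'end'),((257.8,165),.033,'Vbottom')]),('B',B,[((251.6,121.3),.08,'stop'),((252.2,99.7),.014,'end'),((378.75/1.5,237/1.5),.033,'V'),((383/1.5,430/1.5),.072,'footcentre')])):
    for uv,z,t in L: print(n,t,np.round(atz(p,uv,z),4))
st()
E
```

```text
A stop [0.6437 0.1485 0.08  ]
A end [0.6439 0.1655 0.014 ]
A Vbottom [0.6436 0.1352 0.033 ]
B stop [0.6436 0.1479 0.08  ]
B end [0.6438 0.1648 0.014 ]
B V [0.6432 0.1085 0.033 ]
B footcentre [ 0.6441 -0.0133  0.072 ]
t 10.4 grasp [0.6432 0.1165 0.1569] head 90.02 tilt [-0.0006  0.    ] F [-0.5  0.6 -1.6] T [-0.   -0.01 -0.04] open 0.577
```

```bash
python3 -m handwheel '[{"offset":[-0.002,0.0004,0.03],"spin":0,"grip":0.3},{"offset":[-0.002,0.0004,0.06],"spin":0,"grip":0.3},{"offset":[-0.002,0.0004,0.070],"spin":0,"grip":0.3},{"offset":[-0.002,0.0004,0.076],"spin":0,"grip":0.3},{"offset":[-0.002,0.0004,0.076],"spin":0,"grip":0.3}]'
python3 b.py low.png
```

```text
time_s: 11.02
eef_pos: [0.6447, 0.114, 0.2364]
eef_rot: [0.0, 0.707, 0.707, 0.0]
wrist_force: [-0.2, 1.1, -1.3]
opening: 0.576
t 11.03 grasp [0.6449 0.114  0.0817] head 89.98 tilt [ 0.001 -0.   ] F [-0.2  1.1 -1.3] T [0.03 0.02 0.01] open 0.576
```

View pics/low.png

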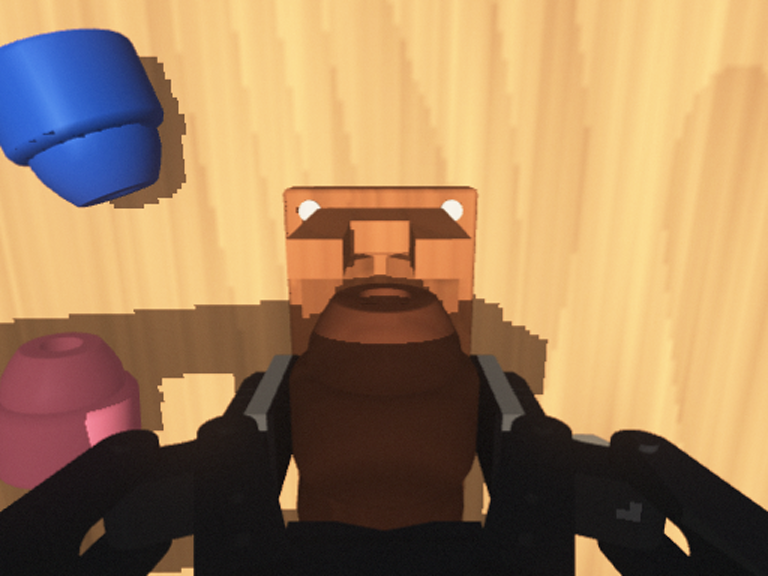

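```bash
python3 -m handwheel '[{"offset":[0,-0.0014,0.003],"spin":0,"grip":0.3},{"offset":[0,-0.0014,0.0055],"spin":0,"grip":0.3},{"offset":[0,-0.0014,0.0055],"spin":0,"grip":0.3}]'
python3 b.py low2.png
```

```text
time_s: 11.45
eef_pos: [0.6431, 0.1138, 0.2302]
eef_rot: [0.0, 0.707, 0.707, 0.0]
wrist_force: [-0.3, 0.7, -1.3]
opening: 0.577
t 11.45 grasp [0.6431 0.1138 0.0755] head 89.97 tilt [0.0001 0.    ] F [-0.3  0.7 -1.3] T [ 0.03 -0.01  0.05] open 0.577
```

View pics/low2.png

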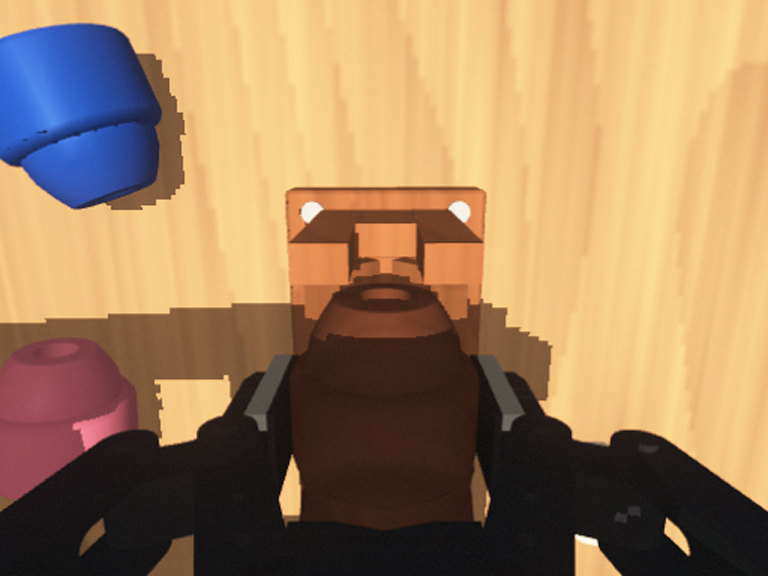

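```bash
python3 -m handwheel '[{"offset":[0,0.0005,0.001],"spin":0,"grip":0.3},{"offset":[0,0.0005,0.002],"spin":0,"grip":0.3},{"offset":[0,0.0005,0.002],"spin":0,"grip":0.3}]'
```

```text
time_s: 11.88
eef_pos: [0.6437, 0.1139, 0.2294]
eef_rot: [0.0, 0.707, 0.707, -0.0]
wrist_force: [-4.7, -0.3, 6.9]
opening: 0.575
```

```bash
python3 -m handwheel '[{"offset":[0,0,0],"spin":0,"grip":0.65},{"offset":[0,0,0],"spin":0,"grip":0.8},{"offset":[0,0,0],"spin":0,"grip":0.85},{"offset":[0,0,0],"spin":0,"grip":0.85},{"offset":[0,0,-0.03],"spin":0,"grip":0.85},{"offset":[0,0,-0.08],"spin":0,"grip":0.85},{"offset":[-0.02,0,-0.11],"spin":0,"grip":0.85},{"offset":[-0.02,0,-0.11],"spin":0,"grip":0.85}]'
python3 b.py placed.png head_mid=.072 head_top=.072
python3 -c "
from h import *
to(.4612,-.2212,.16,79.1)"
```

```text
time_s: 12.88
eef_pos: [0.6447, 0.0929, 0.3417]
eef_rot: [0.002, 0.708, 0.706, 0.002]
wrist_force: [-0.2, 0.0, 0.1]
opening: 0.851
t 12.88 grasp [0.6457 0.0928 0.187 ] head 89.89 tilt [ 0.0065 -0.0005] F [-0.2  0.   0.1] T [ 0.04 -0.01  0.02] open 0.851
head_mid [111.9 195.6] 0.93 [0.5423 0.0911]
head_mid [251.9 169. ] 0.69 [0.6435 0.1104]
head_mid [122.3  51.1] 0.66 [0.5601 0.1882]
head_top [251.3 121.3] 0.63 [0.6432 0.1436]
head_top [111.1 162.7] 0.56 [0.5444 0.1152]
 offset mm [-315.4 -181.5   22.2] spin 10.86 rows>= 6
```

View pics/placed.png

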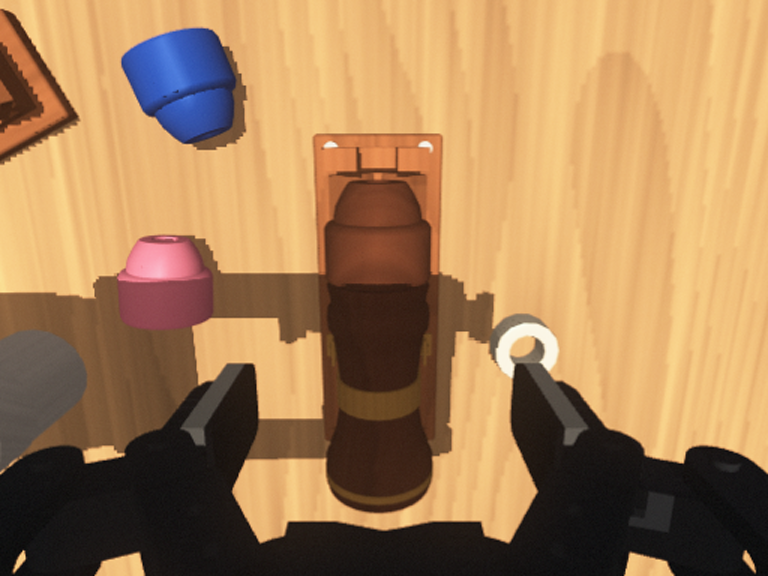

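```bash
python3 -m handwheel '[{"offset":[-0.055,-0.031,0],"spin":5,"grip":0.4},{"offset":[-0.109,-0.063,0],"spin":10.8,"grip":0.4},{"offset":[-0.164,-0.094,0],"spin":10.8,"grip":0.4},{"offset":[-0.218,-0.126,0],"spin":10.8,"grip":0.4},{"offset":[-0.273,-0.157,0],"spin":10.8,"grip":0.4},{"offset":[-0.315,-0.1815,0.02],"spin":10.8,"grip":0.4},{"offset":[-0.315,-0.1815,0.02],"spin":10.8,"grip":0.4},{"offset":[-0.315,-0.1815,0.02],"spin":10.8,"grip":0.4}]'
python3 b.py vise2.png shaft_mid=.08 shaft_nose=.08 shaft_seat=.08 shaft_knob=.08
```

```text
time_s: 14.02
eef_pos: [0.4619, -0.2204, 0.3171]
eef_rot: [-0.001, 0.771, 0.637, 0.0]
wrist_force: [0.4, 0.2, -0.2]
opening: 0.402
t 14.03 grasp [ 0.4616 -0.2201  0.1624] head 79.14 tilt [-0.0016  0.002 ] F [ 0.4  0.2 -0.2] T [-0.01 -0.04  0.05] open 0.402
shaft_mid [255.1 201.9] 0.95 [ 0.4616 -0.2166]
shaft_nose [256.1  20.1] 0.7 [ 0.4818 -0.1144]
shaft_seat [255.6 302.4] 0.81 [ 0.4484 -0.2874]
shaft_knob [259.2 323.1] 0.73 [ 0.4478 -0.304 ]
```

View pics/vise2.png

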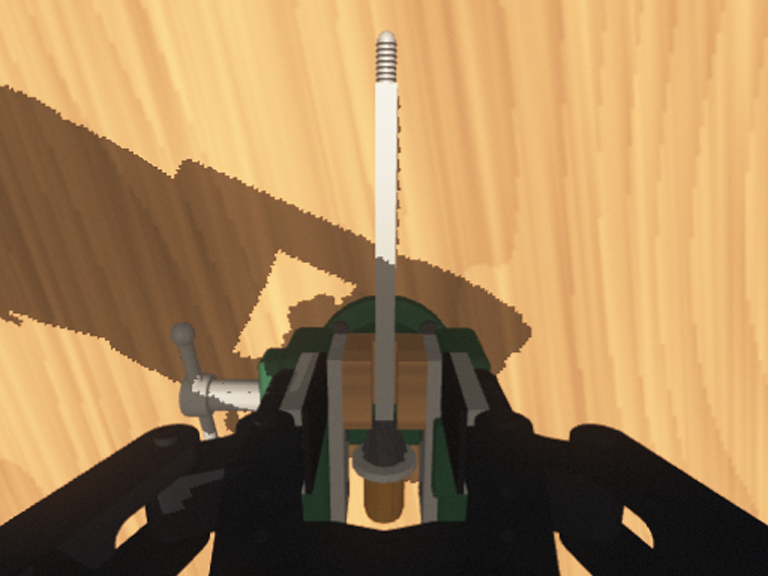

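```bash
python3 - <<'E'
from h import *
st(); p=shot('wrist')
c,_=ray(p,(256,192)); print(c)
for uv,z,t in [((257.7,21),.08,'nose206'),((257.3,54.7),.084,'rodend188'),((256.5,223),.097,'jawfront s84'),((256.3,318),.095,'flangetop rear26-30'),((256.5,280),.089,'cone50')]:
    X=atz(p,uv,z); print(t,np.round(X,4),'along',round((X[:2]-np.array([.4616,-.2201]))@np.array([.1885,.982])*1000,1))
X0=.4616
E
```

```text
t 14.28 grasp [ 0.4626 -0.22    0.1637] head 79.29 tilt [ 0.0003 -0.0001] F [ 0.3 -0.2 -0.1] T [ 0.06 -0.02 -0.09] open 0.402
[ 0.47498716 -0.15383815  0.28862327]
nose206 [ 0.4835 -0.1148  0.08  ] along 107.5
rodend188 [ 0.48   -0.1322  0.084 ] along 89.8
jawfront s84 [ 0.4621 -0.225   0.097 ] along -4.7
flangetop rear26-30 [ 0.4497 -0.2902  0.095 ] along -71.1
cone50 [ 0.4543 -0.2666  0.089 ] along -47.0
```

```bash
python3 - <<'E'
import cv2
a=cv2.imread('pics/vise2.png')[280:450,290:490]; cv2.imwrite('pics/crop3.png',cv2.resize(a,None,fx=3.5,fy=3.5,interpolation=cv2.INTER_CUBIC))
a=cv2.imread('pics/vise.png')[210:400,280:490]; cv2.imwrite('pics/crop4.png',cv2.resize(a,None,fx=3,fy=3,interpolation=cv2.INTER_CUBIC))
E
```

```text
(no output)
```

View pics/crop3.png

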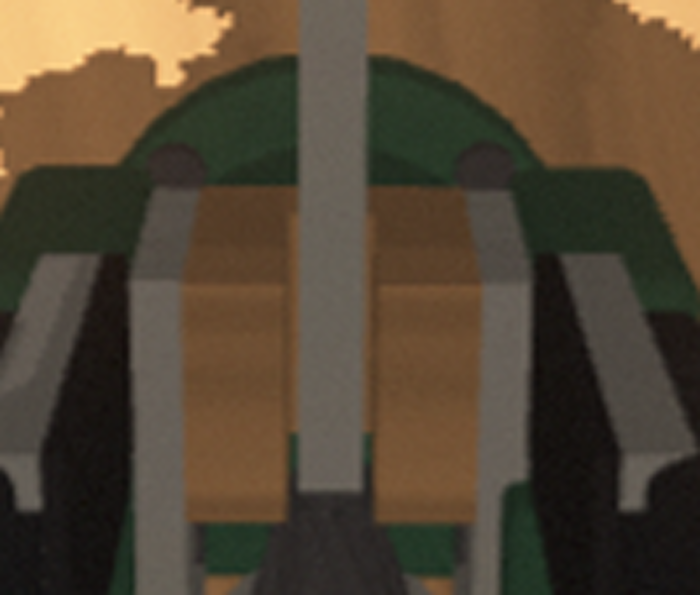

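View pics/crop4.png

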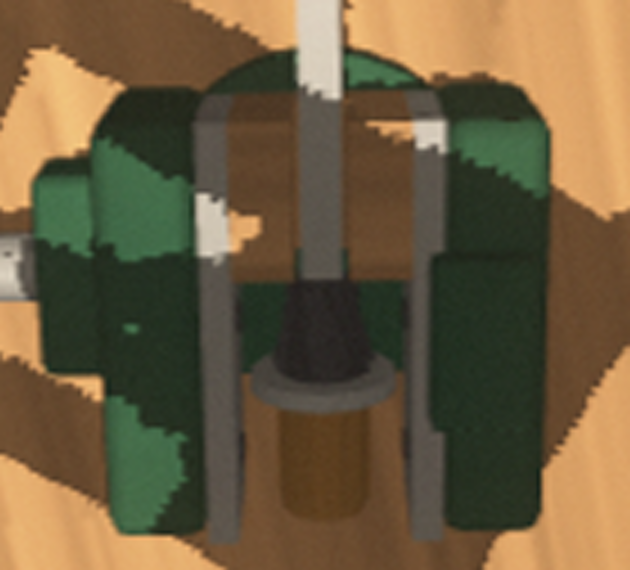

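```bash
python3 -m handwheel '[{"offset":[0,0.0005,0.04],"spin":0.2,"grip":0.4},{"offset":[0,0.0005,0.07],"spin":0.2,"grip":0.4},{"offset":[0,0.0005,0.082],"spin":0.2,"grip":0.4},{"offset":[0,0.0005,0.082],"spin":0.2,"grip":0.4},{"offset":[0,0.0005,0.082],"spin":0.2,"grip":0},{"offset":[0,0.0005,0.082],"spin":0.2,"grip":0},{"offset":[0,0.0005,0.082],"spin":0.2,"grip":0},{"offset":[0,0.0005,0.082],"spin":0.2,"grip":0},{"offset":[0,0.0005,0.082],"spin":0.2,"grip":0}]'
python3 b.py rod1.png shaft_nose=.08
```

```text
time_s: 15.45
eef_pos: [0.4626, -0.2215, 0.2375]
eef_rot: [0.001, 0.772, 0.636, 0.0]
wrist_force: [-3.6, 2.0, 5.7]
opening: 0.075
t 15.45 grasp [ 0.4628 -0.2216  0.0828] head 78.97 tilt [ 0.001  -0.0011] F [-3.6  2.   5.7] T [ 0.05  0.48 -0.13] open 0.075
```

View pics/rod1.png

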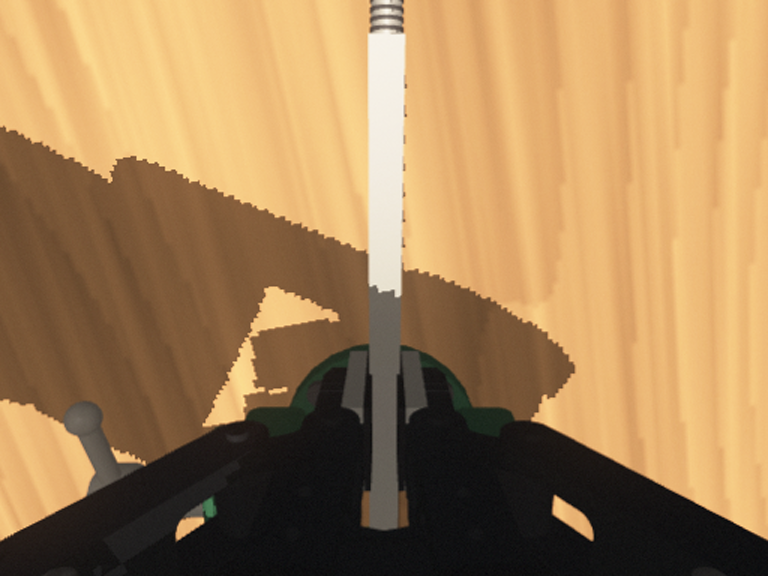

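```bash
python3 -m handwheel '[{"offset":[0,0,-0.015],"spin":0,"grip":0},{"offset":[0,0,-0.035],"spin":0,"grip":0},{"offset":[0,0,-0.06],"spin":0,"grip":0},{"offset":[0,0,-0.085],"spin":0,"grip":0},{"offset":[0,0,-0.085],"spin":0,"grip":0},{"offset":[0,0,-0.085],"spin":0,"grip":0}]'
cat > d.py <<'E'
from h import *
import sys
st()
for n in ('wrist','scene'):
    p=shot(n); save(p,sys.argv[1]+'_%s.png'%n)
to(.6436,-.148,.16,90)
E
python3 d.py lift
```

```text
time_s: 16.3
eef_pos: [0.4621, -0.2209, 0.3207]
eef_rot: [-0.0, 0.772, 0.636, -0.0]
wrist_force: [0.2, 0.6, -2.6]
opening: 0.077
t 16.3 grasp [ 0.4621 -0.2208  0.166 ] head 78.97 tilt [-0.0004  0.0004] F [ 0.2  0.6 -2.6] T [ 0.09 -0.   -0.01] open 0.077
 offset mm [106.2 164.4   5.1] spin -11.03 rows>= 4
```

View pics/lift_wrist.png

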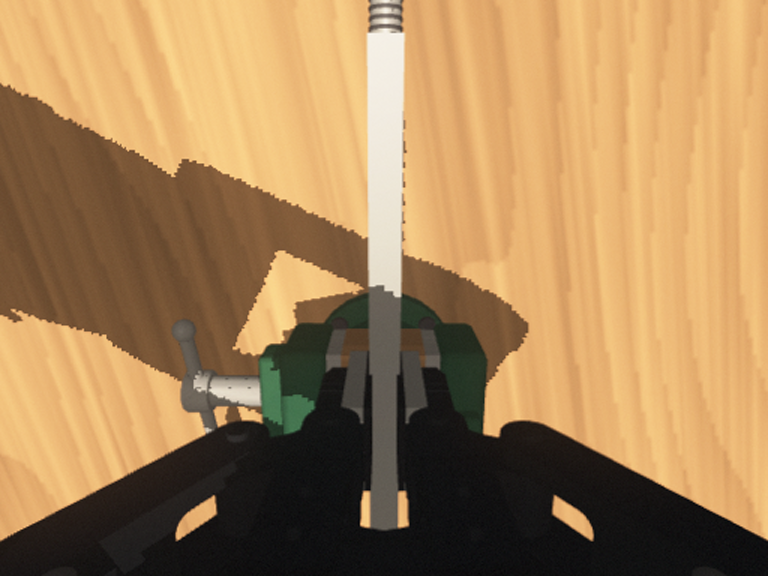

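View pics/lift_scene.png

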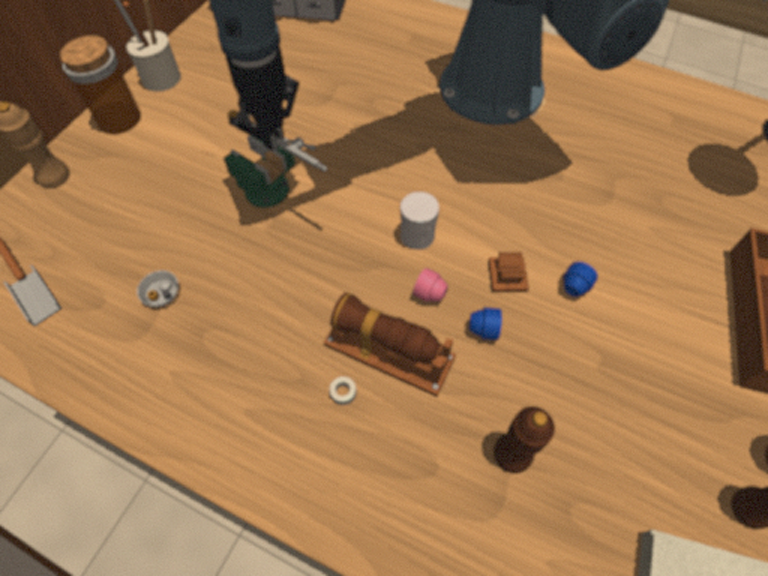

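```bash
python3 -c "
from h import *
to(.6437,-.136,.0748,90)"
python3 -m handwheel '[{"offset":[0.029,0.041,0],"spin":-4,"grip":0},{"offset":[0.058,0.082,0],"spin":-8,"grip":0},{"offset":[0.087,0.123,0],"spin":-11,"grip":0},{"offset":[0.118,0.162,0],"spin":-11,"grip":0},{"offset":[0.118,0.162,0.03],"spin":-11,"grip":0},{"offset":[0.118,0.162,0.06],"spin":-11,"grip":0},{"offset":[0.118,0.162,0.09],"spin":-11,"grip":0},{"offset":[0.118,0.162,0.09],"spin":-11,"grip":0},{"offset":[0.118,0.162,0.09],"spin":-11,"grip":0}]'
python3 d.py pre
```

```text
offset mm [117.9 162.3  90.3] spin -11.03 rows>= 4
time_s: 17.52
eef_pos: [0.6442, -0.1365, 0.2316]
eef_rot: [0.0, 0.707, 0.707, 0.0]
wrist_force: [-0.1, -0.2, -1.3]
opening: 0.075
t 17.52 grasp [ 0.6443 -0.1365  0.0769] head 89.96 tilt [ 0.0002 -0.    ] F [-0.1 -0.2 -1.3] T [ 0.06 -0.04 -0.03] open 0.075
 offset mm [-11.4  -0.9 -81.8] spin -0.04 rows>= 2
```

View pics/pre_wrist.png

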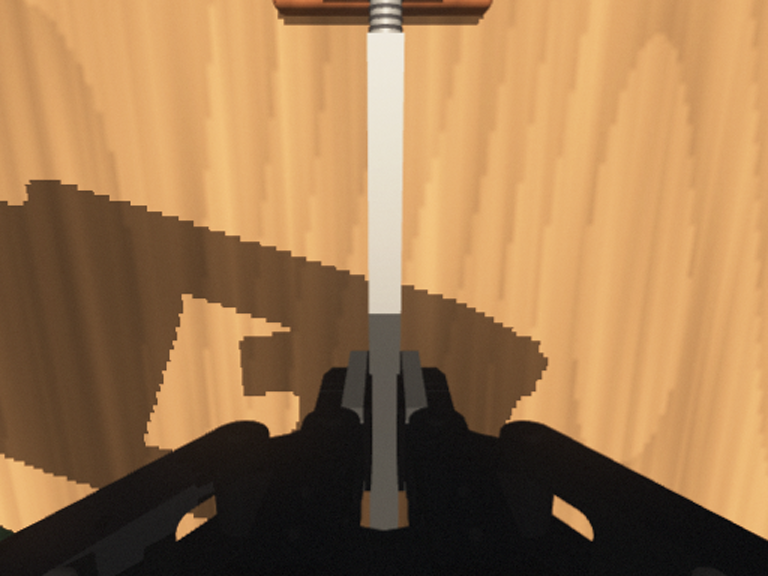

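View pics/pre_scene.png

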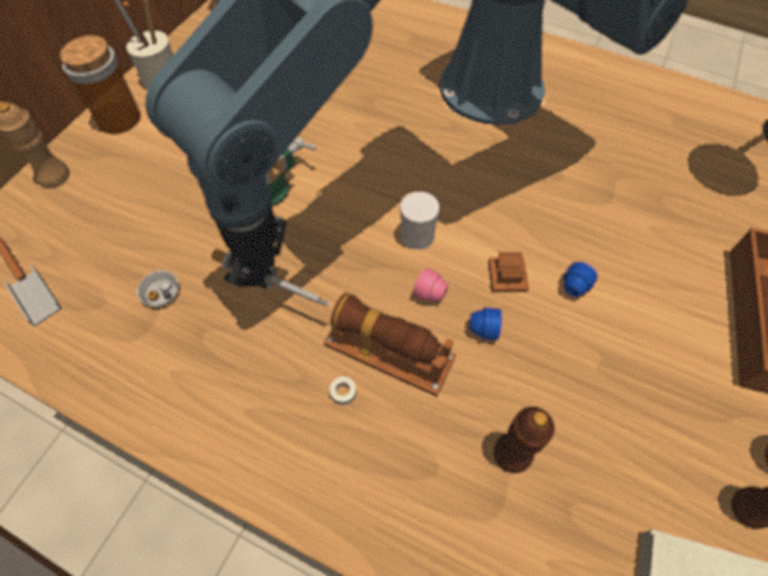

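```bash
python3 -m handwheel '[{"offset":[0,-0.0007,0.002],"spin":0,"grip":0},{"offset":[0.015,-0.0007,0.002],"spin":0,"grip":0},{"offset":[0.03,-0.0007,0.002],"spin":0,"grip":0},{"offset":[0.045,-0.0007,0.002],"spin":0,"grip":0},{"offset":[0.060,-0.0007,0.002],"spin":0,"grip":0},{"offset":[0.065,-0.0007,0.002],"spin":0,"grip":0},{"offset":[0.065,-0.0007,0.002],"spin":0,"grip":0}]'
python3 b.py ins1.png
```

```text
time_s: 18.5
eef_pos: [0.6434, -0.0708, 0.2292]
eef_rot: [0.0, 0.707, 0.707, -0.0]
wrist_force: [0.9, -0.5, -2.1]
opening: 0.072
t 18.5 grasp [ 0.6434 -0.0708  0.0745] head 90.02 tilt [ 0.     -0.0001] F [ 0.9 -0.5 -2.1] T [ 0.08  0.06 -0.11] open 0.072
```

View pics/ins1.png

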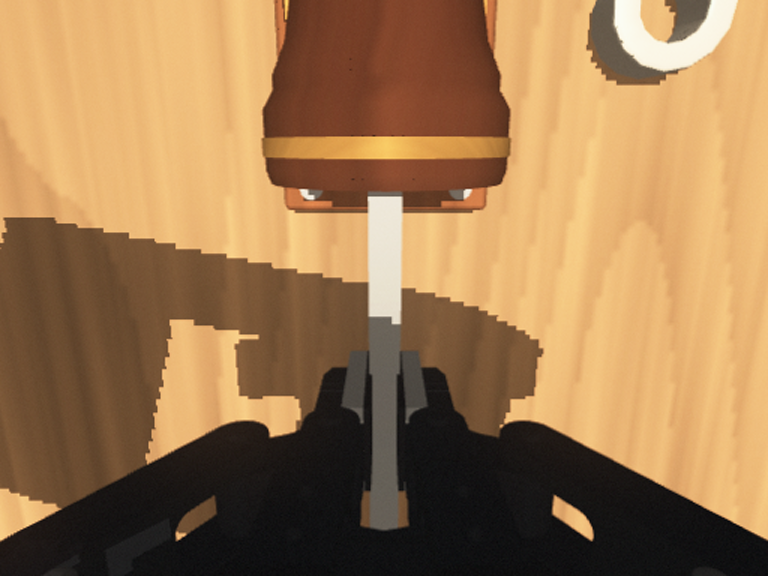

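```bash
python3 -m handwheel '[{"offset":[0.010,0,0],"spin":0,"grip":0},{"offset":[0.020,0,0],"spin":0,"grip":0},{"offset":[0.03,0,0],"spin":0,"grip":0},{"offset":[0.037,0,0],"spin":0,"grip":0},{"offset":[0.042,0,0],"spin":0,"grip":0},{"offset":[0.042,0,0],"spin":0,"grip":0},{"offset":[0.042,0,0],"spin":0,"grip":0}]'
python3 d.py ins2
```

```text
time_s: 19.42
eef_pos: [0.6434, -0.0295, 0.2292]
eef_rot: [0.0, 0.707, 0.707, -0.0]
wrist_force: [0.6, -0.4, -2.2]
opening: 0.075
t 19.43 grasp [ 0.6434 -0.0295  0.0745] head 89.96 tilt [ 0.0001 -0.0001] F [ 0.6 -0.4 -2.2] T [0.08 0.   0.02] open 0.075
 offset mm [-118.4    0.4  -85.5] spin -0.05 rows>= 3
```

View pics/ins2_wrist.png

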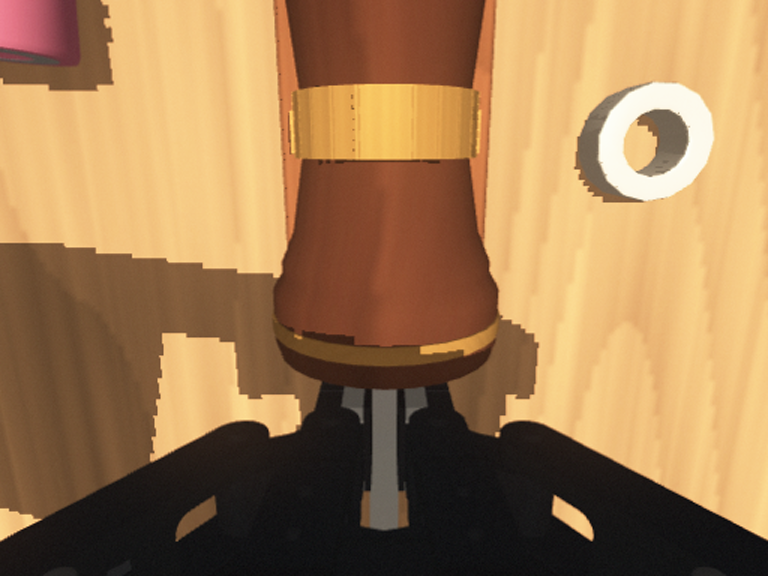

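```bash
python3 -m handwheel '[{"offset":[0,0,0],"spin":0,"grip":0.1},{"offset":[0,0,0],"spin":0,"grip":0.2},{"offset":[0,0,0],"spin":0,"grip":0.35},{"offset":[0,0,0],"spin":0,"grip":0.5},{"offset":[0,0,0],"spin":0,"grip":0.5},{"offset":[0,0,-0.05],"spin":0,"grip":0.5},{"offset":[-0.06,0,-0.1],"spin":0,"grip":0.5},{"offset":[-0.11,0,-0.1],"spin":0,"grip":0.5},{"offset":[-0.11,0,-0.1],"spin":0,"grip":0.5},{"offset":[-0.11,0,-0.1],"spin":0,"grip":0.5}]'
python3 b.py sag.png shaft_knob=.06 shaft_seat=.062 shaft_mid=.068
python3 d.py sag2
```

```text
time_s: 20.78
eef_pos: [0.643, -0.1393, 0.3287]
eef_rot: [-0.001, 0.708, 0.707, -0.0]
wrist_force: [0.0, 0.8, -0.4]
opening: 0.503
t 20.77 grasp [ 0.6428 -0.1392  0.174 ] head 89.91 tilt [-0.0009  0.0009] F [ 0.   0.8 -0.4] T [0.02 0.01 0.  ] open 0.503
shaft_knob [259.6 159.3] 0.87 [ 0.6452 -0.1143]
shaft_seat [258.  134.6] 0.62 [ 0.6441 -0.0969]
shaft_mid [256.1  16. ] 0.97 [ 0.6428 -0.0248]
t 20.98 grasp [ 0.643  -0.1377  0.1737] head 90.07 tilt [-0.0013  0.0007] F [0.7 0.7 0.5] T [-0.03 -0.01  0.01] open 0.493
 offset mm [-9.9  0.3 14. ] spin 0.06 rows>= 1
```

View pics/sag.png

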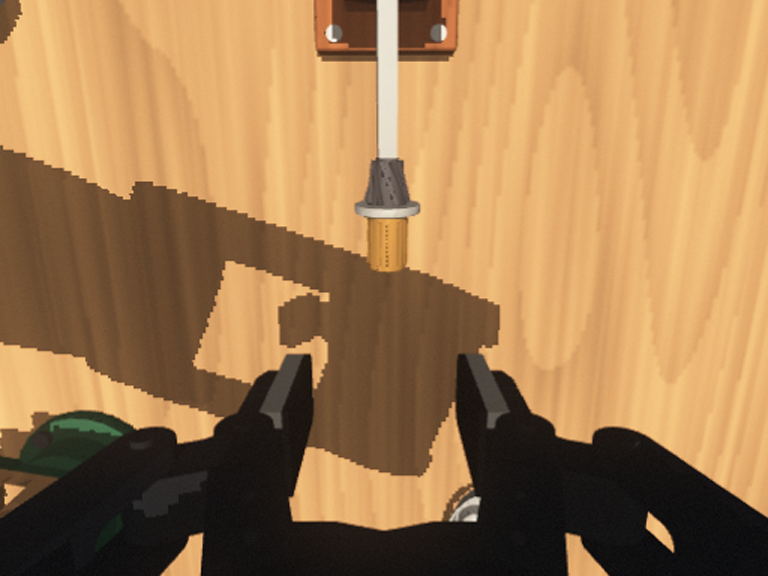

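View pics/sag2_scene.png

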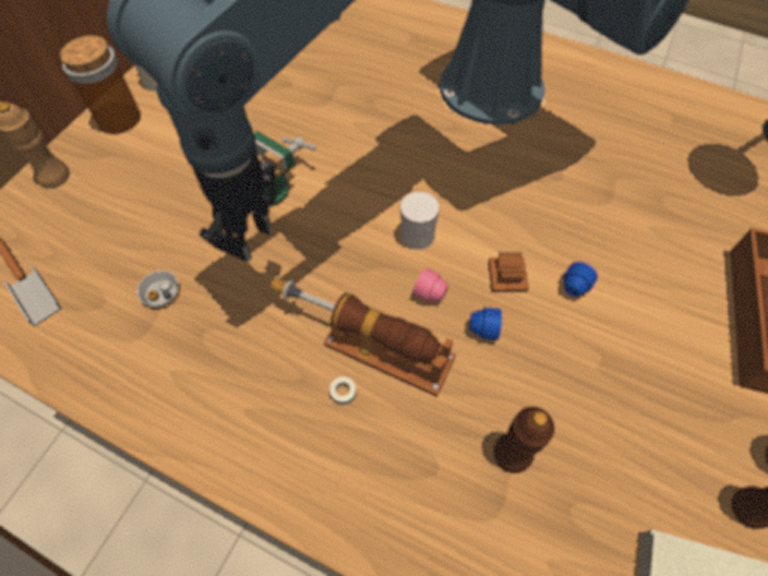

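```bash
python3 - <<'E'
from h import *
p=shot('scene'); cv2.imwrite('pics/knobcrop.png',cv2.resize(p['color'][165:245,160:260,::-1],None,fx=7,fy=7,interpolation=cv2.INTER_CUBIC))
def atx(p,uv,x):
    c,d=ray(p,uv); return c+d*(x-c[0])/d[0]
for t in ('shaft_knob','shaft_seat','mill_mouth'):
    for r in landmark_of(p,t)[:1]: print(t,np.round(r['uv'],1),round(r['confidence'],2),np.round(atx(p,r['uv'],.644),4))
for X in ([.644,-.1145,.058],[.644,-.1145,.072],[.6438,-.0128,.072]): print(X,proj(p,X))
E
```

```text
shaft_knob [187.8 191.7] 0.79 [ 0.644  -0.1108  0.0603]
shaft_seat [193.1 192.7] 0.6 [ 0.644  -0.0953  0.0673]
mill_mouth [223.5 201.8] 0.7 [ 0.644  -0.0146  0.0884]
[0.644, -0.1145, 0.058] [186.59927612 191.60600462]
[0.644, -0.1145, 0.072] [185.57086333 188.4523168 ]
[0.6438, -0.0128, 0.072] [224.88010628 205.6828465 ]
```

View pics/knobcrop.png

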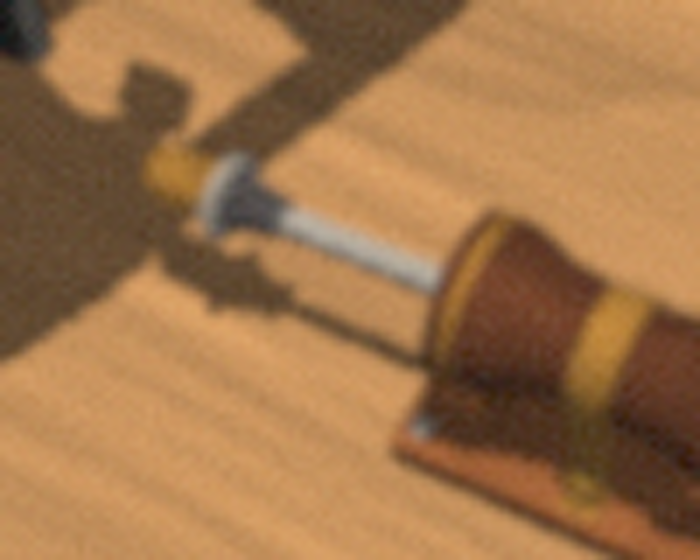

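```bash
python3 -m handwheel '[{"offset":[-0.014,0.001,0.02],"spin":0,"grip":0.5},{"offset":[-0.027,0.001,0.04],"spin":0,"grip":0.5},{"offset":[-0.027,0.001,0.06],"spin":0,"grip":0.5},{"offset":[-0.027,0.001,0.06],"spin":0,"grip":0.5},{"offset":[-0.027,0.001,0.06],"spin":0,"grip":0.5}]'
python3 - <<'E'
from h import *
import pickle
st(); p=shot('wrist'); save(p,'near.png')
o=ctrl.get_obs(); pickle.dump({k:np.array(v) for k,v in p.items() if k!='shot'},open('near.pkl','wb'))
cv2.imwrite('pics/near_crop.png',cv2.resize(p['color'][0:200,190:330,::-1],None,fx=3,fy=3,interpolation=cv2.INTER_NEAREST))
E
```

```text
time_s: 21.9
eef_pos: [0.6444, -0.1662, 0.2691]
eef_rot: [-0.0, 0.707, 0.707, 0.0]
wrist_force: [-0.7, -0.9, 0.2]
opening: 0.504
t 21.9 grasp [ 0.6444 -0.1662  0.1144] head 89.97 tilt [-0.0001  0.0002] F [-0.7 -0.9  0.2] T [0.06 0.01 0.02] open 0.504
```

View pics/near.png

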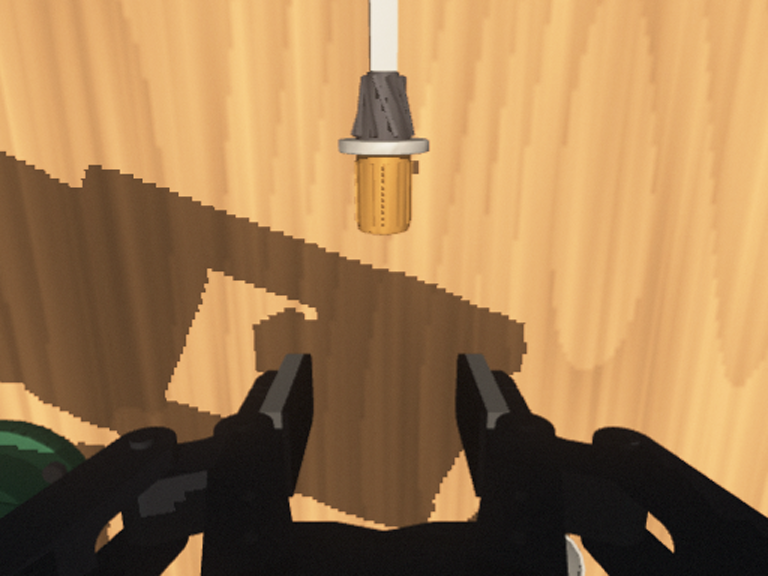

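View pics/near_crop.png

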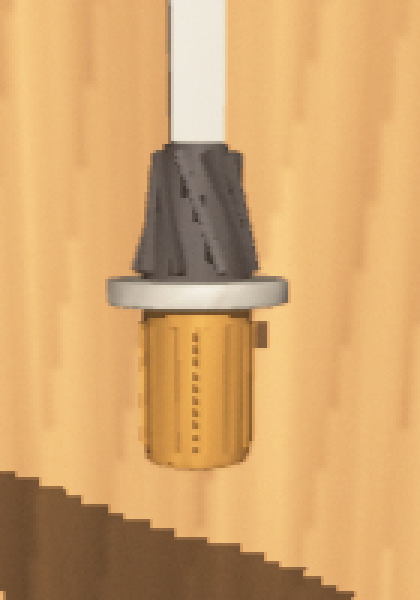

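```bash
python3 - <<'E'
from h import *
import pickle
p=pickle.load(open('near.pkl','rb'))
def width(y,z,w): 
    a=proj(p,[.644-w/2,y,z]);b=proj(p,[.644+w/2,y,z]); return b[0]-a[0],(a[1]+b[1])/2
for z in (.056,.060,.064,.068,.072):
    out=[]
    for row,w in ((97,.030),(130,.018),(20,.008)):
        X=atz(p,(256,row),z if w!=.008 else z); out.append((round(width(X[1],z,w)[0],1),round(X[1],4)))
    print(z,out)
for u in ((256,97),(256,130),(266-0,20)): pass
print([np.round(atz(p,u,.062),4) for u in ((256,97),((190+198/3),130),(190+198.5/3,20))])
E
```

```text
0.056 [(np.float64(58.5), np.float64(-0.0992)), (np.float64(34.2), np.float64(-0.1159)), (np.float64(16.5), np.float64(-0.0633))]
0.06 [(np.float64(59.8), np.float64(-0.0992)), (np.float64(35.0), np.float64(-0.1155)), (np.float64(16.9), np.float64(-0.0641))]
0.064 [(np.float64(61.1), np.float64(-0.0992)), (np.float64(35.8), np.float64(-0.1152)), (np.float64(17.3), np.float64(-0.0649))]
0.068 [(np.float64(62.6), np.float64(-0.0992)), (np.float64(36.6), np.float64(-0.1148)), (np.float64(17.7), np.float64(-0.0656))]
0.072 [(np.float64(64.1), np.float64(-0.0992)), (np.float64(37.5), np.float64(-0.1144)), (np.float64(18.1), np.float64(-0.0664))]
[array([ 0.6442, -0.0992,  0.062 ]), array([ 0.6442, -0.1154,  0.062 ]), array([ 0.6443, -0.0645,  0.062 ])]
```

```bash
python3 -m handwheel '[{"offset":[0.03,0,0],"spin":0,"grip":0.5},{"offset":[0.051,0,0],"spin":0,"grip":0.5},{"offset":[0.051,0,0.025],"spin":0,"grip":0.5},{"offset":[0.051,0,0.0505],"spin":0,"grip":0.5},{"offset":[0.051,0,0.0505],"spin":0,"grip":0.5},{"offset":[0.051,0,0.0505],"spin":0,"grip":0.5}]'
python3 b.py kn0.png
```

```text
time_s: 22.7
eef_pos: [0.6448, -0.1152, 0.22]
eef_rot: [0.001, 0.707, 0.707, 0.0]
wrist_force: [0.5, 0.2, 1.0]
opening: 0.5
t 22.7 grasp [ 0.6451 -0.1153  0.0653] head 89.99 tilt [ 0.0015 -0.0006] F [0.5 0.2 1. ] T [-0.03  0.01  0.  ] open 0.5
```

View pics/kn0.png

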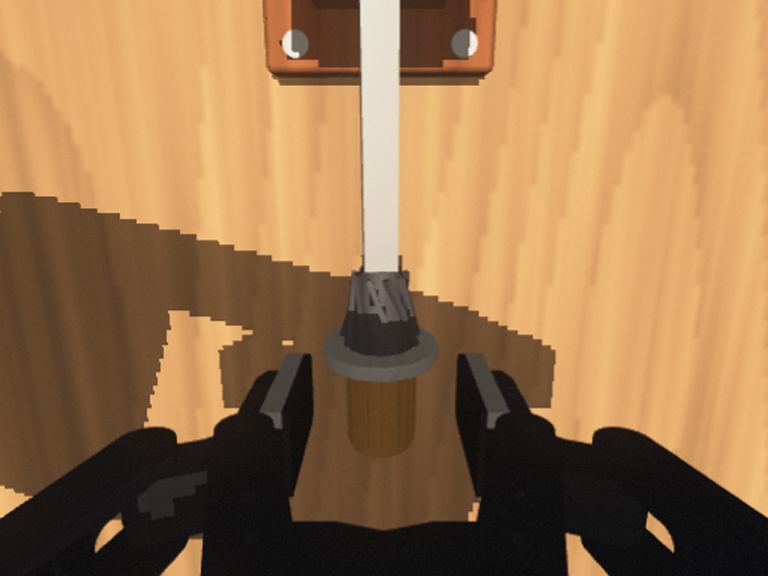

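```bash
python3 -m handwheel '[{"offset":[-0.002,-0.0008,0.001],"spin":0,"grip":0.5},{"offset":[-0.002,-0.0008,0.001],"spin":0,"grip":0.35},{"offset":[-0.002,-0.0008,0.001],"spin":0,"grip":0.05},{"offset":[-0.002,-0.0008,0.001],"spin":0,"grip":0.05},{"offset":[-0.002,-0.0008,0.001],"spin":0,"grip":0.05},{"offset":[-0.002,-0.0008,0.001],"spin":0,"grip":0.05}]'
python3 b.py kn1.png
```

```text
time_s: 23.5
eef_pos: [0.6436, -0.1175, 0.2178]
eef_rot: [0.0, 0.707, 0.707, 0.0]
wrist_force: [1.0, -1.6, 0.5]
opening: 0.187
t 23.5 grasp [ 0.6436 -0.1175  0.0631] head 89.96 tilt [ 0.0003 -0.0002] F [ 1.  -1.6  0.5] T [-0.13 -0.05 -0.1 ] open 0.187
```

View pics/kn1.png

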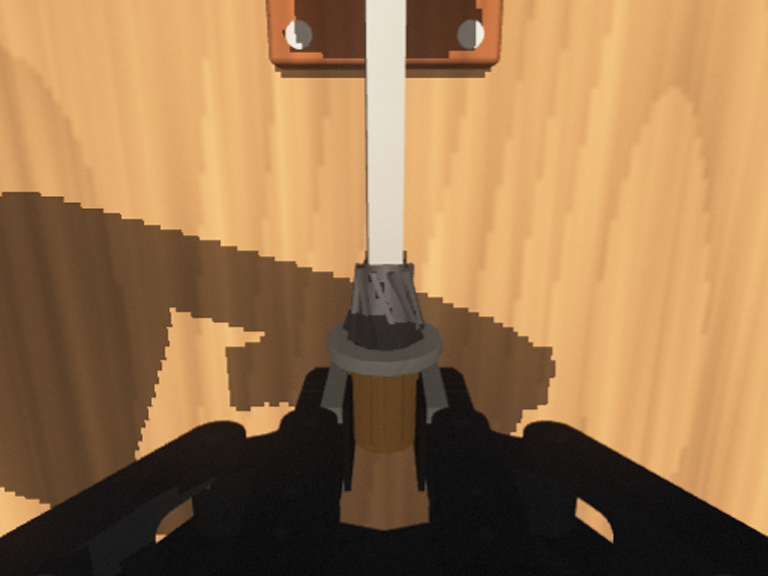

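```bash
for i in 1; do python3 -m handwheel '[{"offset":[0,0,-0.003],"spin":0,"grip":0.05},{"offset":[0,0,-0.006],"spin":0,"grip":0.05},{"offset":[0,0,-0.006],"spin":0,"grip":0.05}]'; done; python3 b.py kn2.png
python3 -m handwheel '[{"offset":[0,0,-0.001],"spin":0,"grip":0.05},{"offset":[0,0,-0.002],"spin":0,"grip":0.05},{"offset":[0,0,-0.002],"spin":0,"grip":0.05}]'; python3 b.py kn3.png
```

```text
time_s: 23.92
eef_pos: [0.6434, -0.1172, 0.2237]
eef_rot: [-0.0, 0.707, 0.707, -0.0]
wrist_force: [1.5, -0.3, -2.8]
opening: 0.188
t 23.93 grasp [ 0.6433 -0.1172  0.069 ] head 89.98 tilt [-0.0005  0.0001] F [ 1.5 -0.3 -2.8] T [-0.33 -0.04 -0.07] open 0.188
time_s: 24.35
eef_pos: [0.6434, -0.1173, 0.2256]
eef_rot: [-0.0, 0.707, 0.707, -0.0]
wrist_force: [-0.1, -0.3, -1.4]
opening: 0.187
t 24.35 grasp [ 0.6433 -0.1173  0.0709] head 89.98 tilt [-0.0004  0.0001] F [-0.1 -0.3 -1.4] T [-0.34 -0.05  0.02] open 0.187
```

View pics/kn3.png

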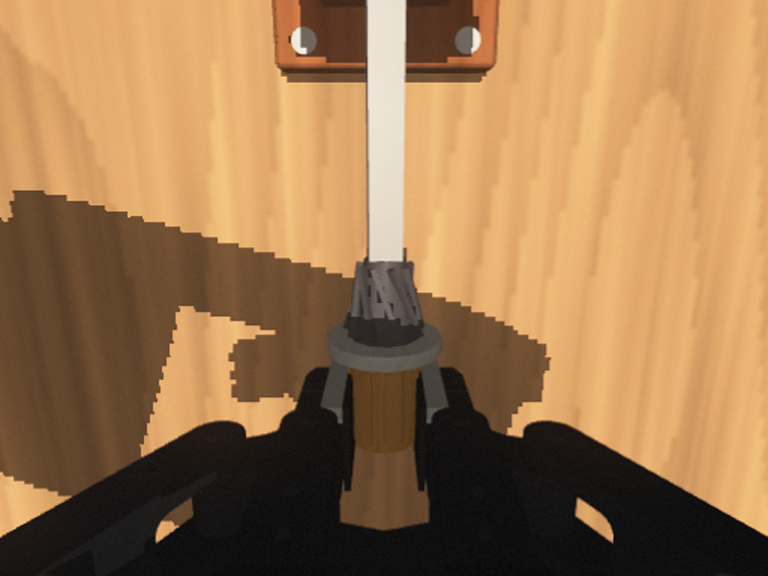

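```bash
python3 - <<'E'
import cv2,numpy as np
for f in ('lift_wrist','pre_wrist','ins1','kn0','kn1','kn2','kn3'):
    a=cv2.imread(f'pics/{f}.png').astype(float)
    out=[]
    for r0 in (95,130,165,200,235):
        # whiteness: blue channel high in rod vs wood
        b=a[r0-6:r0+7,340:430,0].mean(0)
        g=np.gradient(cv2.GaussianBlur(b[None],(0,0),1.5)[0])
        i=g.argmax();j=g.argmin()
        sub=lambda k:k+0.5*(abs(g[k-1])-abs(g[k+1]))/(abs(g[k-1])-2*abs(g[k])+abs(g[k+1]))
        out.append(round(sub(j)-sub(i),2))
    print(f,out)
E
```

```text
lift_wrist [np.float64(36.27), np.float64(35.13), np.float64(34.72), np.float64(33.78), np.float64(33.05)]
pre_wrist [np.float64(36.25), np.float64(35.47), np.float64(34.92), np.float64(34.34), np.float64(33.62)]
ins1 [np.float64(16.68), np.float64(24.53), np.float64(33.53), np.float64(34.49), np.float64(33.65)]
kn0 [np.float64(37.36), np.float64(36.32), np.float64(35.55), np.float64(34.86), np.float64(34.01)]
kn1 [np.float64(37.58), np.float64(36.76), np.float64(36.21), np.float64(35.56), np.float64(34.64)]
kn2 [np.float64(37.26), np.float64(36.1), np.float64(35.25), np.float64(34.87), np.float64(33.96)]
kn3 [np.float64(36.84), np.float64(36.0), np.float64(35.26), np.float64(34.68), np.float64(33.68)]
```

```bash
python3 -m handwheel '[{"offset":[0,0,-0.0015],"spin":0,"grip":0.05},{"offset":[0.006,0,-0.0015],"spin":0,"grip":0.05},{"offset":[0.012,0,-0.0015],"spin":0,"grip":0.05},{"offset":[0.018,0,-0.0015],"spin":0,"grip":0.05},{"offset":[0.018,0,-0.0015],"spin":0,"grip":0.05}]'; python3 b.py p1.png
```

```text
time_s: 25.02
eef_pos: [0.6435, -0.0982, 0.2271]
eef_rot: [-0.0, 0.707, 0.707, 0.0]
wrist_force: [0.6, 1.7, -3.9]
opening: 0.187
t 25.02 grasp [ 0.6435 -0.0981  0.0724] head 90.01 tilt [-0.0002  0.001 ] F [ 0.6  1.7 -3.9] T [-0.16 -0.11 -0.08] open 0.187
```

View pics/p1.png

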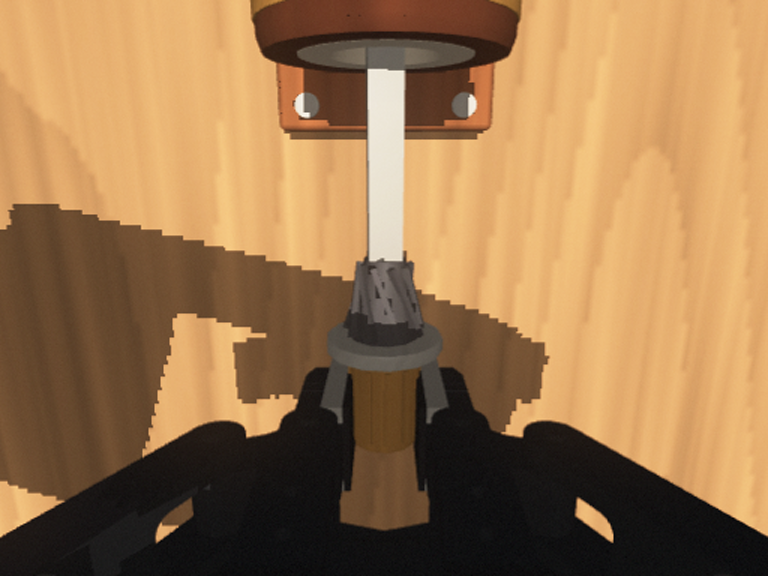

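```bash
python3 -m handwheel '[{"offset":[0.006,0,0],"spin":0,"grip":0.05},{"offset":[0.012,0,0],"spin":0,"grip":0.05},{"offset":[0.018,0,0],"spin":0,"grip":0.05},{"offset":[0.024,0,0],"spin":0,"grip":0.05},{"offset":[0.024,0,0],"spin":0,"grip":0.05}]'; python3 b.py p2.png
```

```text
time_s: 25.7
eef_pos: [0.6435, -0.0744, 0.2271]
eef_rot: [-0.0, 0.707, 0.707, 0.0]
wrist_force: [-0.0, 1.4, -3.0]
opening: 0.189
t 25.7 grasp [ 0.6435 -0.0743  0.0724] head 90.0 tilt [-0.0001  0.0009] F [-0.   1.4 -3. ] T [-0.19 -0.04 -0.08] open 0.189
```

View pics/p2.png

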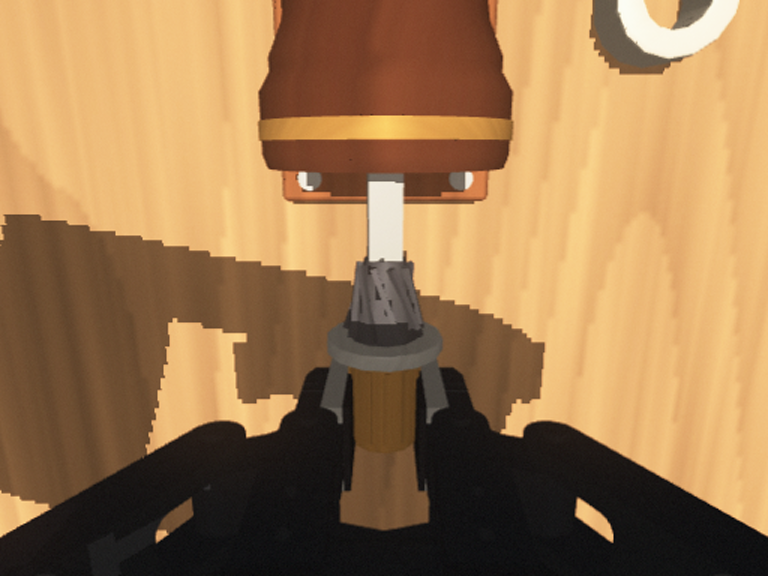

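```bash
python3 -m handwheel '[{"offset":[0.006,0,0],"spin":0,"grip":0.05},{"offset":[0.012,0,0],"spin":0,"grip":0.05},{"offset":[0.018,0,0],"spin":0,"grip":0.05},{"offset":[0.022,0,0],"spin":0,"grip":0.05},{"offset":[0.022,0,0],"spin":0,"grip":0.05}]'; python3 b.py p3.png
```

```text
time_s: 26.38
eef_pos: [0.6435, -0.0528, 0.2272]
eef_rot: [-0.0, 0.707, 0.707, 0.0]
wrist_force: [0.2, 0.4, -3.6]
opening: 0.189
t 26.38 grasp [ 0.6435 -0.0527  0.0725] head 89.99 tilt [-0.      0.0005] F [ 0.2  0.4 -3.6] T [-0.34 -0.05  0.05] open 0.189
```

View pics/p3.png

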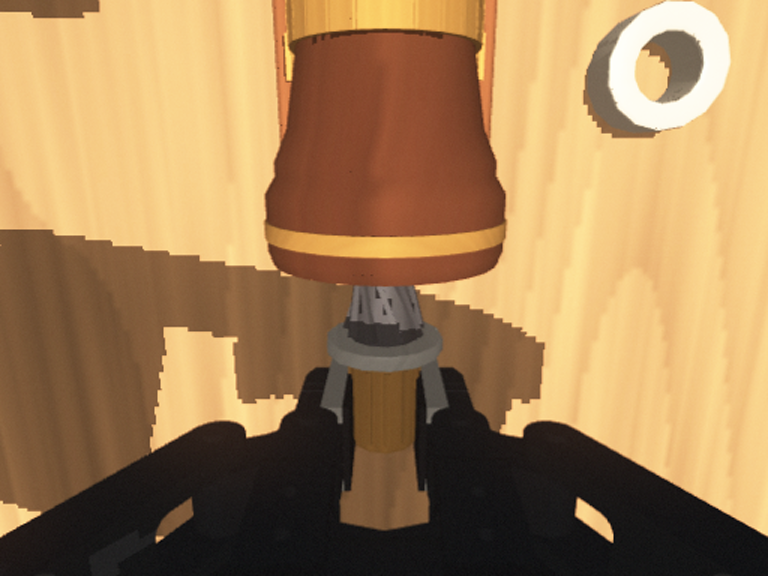

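```bash
python3 -m handwheel '[{"offset":[0.005,0,0],"spin":0,"grip":0.05},{"offset":[0.010,0,0],"spin":0,"grip":0.05},{"offset":[0.014,0,0],"spin":0,"grip":0.05},{"offset":[0.014,0,0],"spin":0,"grip":0.05}]'; python3 -m handwheel '[{"offset":[0.0015,0,0],"spin":0,"grip":0.05},{"offset":[0.003,0,0],"spin":0,"grip":0.05},{"offset":[0.003,0,0],"spin":0,"grip":0.05}]'; python3 b.py p4.png
```

```text
time_s: 26.92
eef_pos: [0.6435, -0.0387, 0.2272]
eef_rot: [-0.0, 0.707, 0.707, 0.0]
wrist_force: [0.5, 0.7, -3.2]
opening: 0.188
time_s: 27.3
eef_pos: [0.6435, -0.0363, 0.2272]
eef_rot: [-0.0, 0.707, 0.707, 0.0]
wrist_force: [-0.1, -0.3, -3.1]
opening: 0.189
t 27.3 grasp [ 0.6435 -0.0363  0.0725] head 89.97 tilt [0.     0.0001] F [-0.1 -0.3 -3.1] T [-0.44 -0.04 -0.01] open 0.189
```

View pics/p4.png

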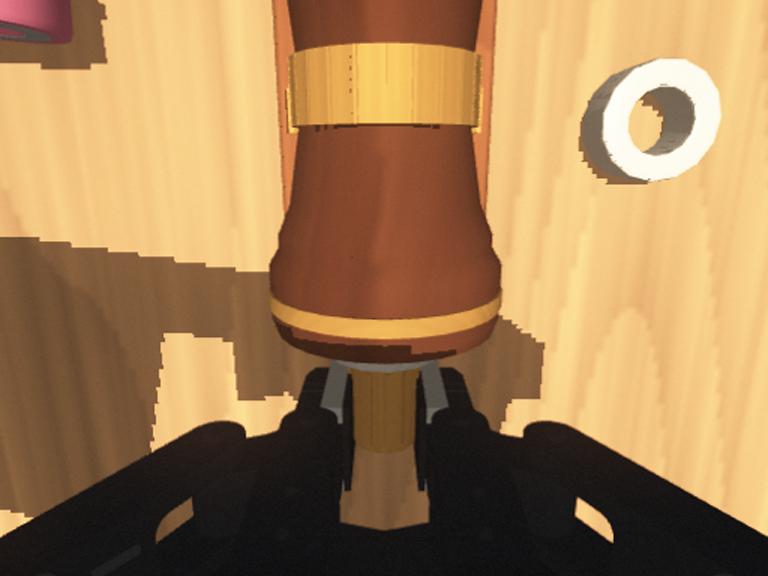

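```bash
python3 -m handwheel '[{"offset":[0.001,0,0],"spin":0,"grip":0.05},{"offset":[0.002,0,0],"spin":0,"grip":0.05},{"offset":[0.003,0,0],"spin":0,"grip":0.05},{"offset":[0.003,0,0],"spin":0,"grip":0.05}]'; python3 -m handwheel '[{"offset":[0.001,0,0],"spin":0,"grip":0.05},{"offset":[0.001,0,0],"spin":0,"grip":0.05}]'
```

```text
time_s: 27.85
eef_pos: [0.6435, -0.0332, 0.2272]
eef_rot: [-0.0, 0.707, 0.707, 0.0]
wrist_force: [-0.0, -1.1, -3.8]
opening: 0.185
time_s: 28.1
eef_pos: [0.6435, -0.0325, 0.2273]
eef_rot: [0.0, 0.707, 0.707, -0.0]
wrist_force: [-0.5, -2.2, -4.2]
opening: 0.188
```

```bash
python3 -m handwheel '[{"offset":[0.001,0,0],"spin":0,"grip":0.05},{"offset":[0.001,0,0],"spin":0,"grip":0.05}]'; python3 -m handwheel '[{"offset":[0.001,0,0],"spin":0,"grip":0.05},{"offset":[0.001,0,0],"spin":0,"grip":0.05}]'; python3 b.py p5.png
```

```text
time_s: 28.35
eef_pos: [0.6435, -0.0322, 0.2272]
eef_rot: [0.001, 0.707, 0.707, -0.001]
wrist_force: [-0.1, -5.7, -3.9]
opening: 0.187
time_s: 28.6
eef_pos: [0.6436, -0.0319, 0.2273]
eef_rot: [0.001, 0.707, 0.707, -0.001]
wrist_force: [-1.2, -9.8, -4.5]
opening: 0.181
t 28.6 grasp [ 0.6436 -0.0324  0.0726] head 89.95 tilt [ 0.     -0.0029] F [-1.2 -9.8 -4.5] T [-1.75  0.1   0.03] open 0.181
```

View pics/p5.png

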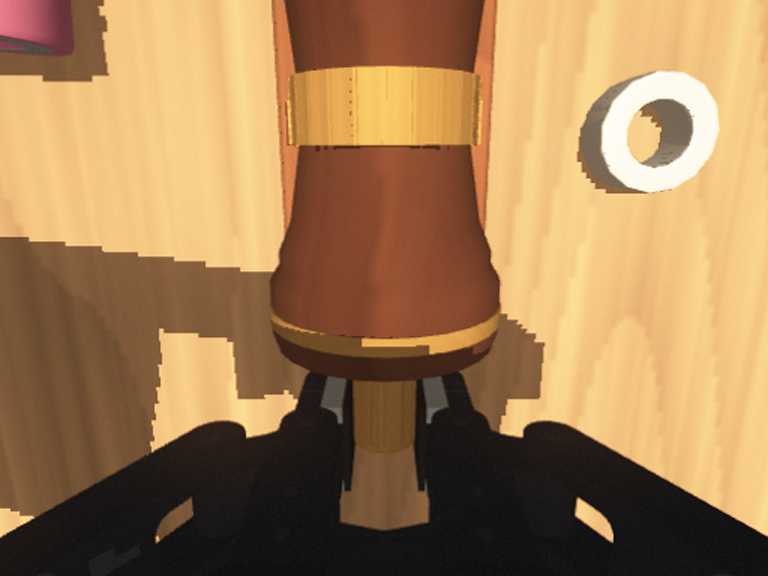

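```bash
python3 -m handwheel '[{"offset":[0.001,0,0],"spin":0,"grip":0.05},{"offset":[0.002,0,0],"spin":0,"grip":0.05},{"offset":[0.002,0,0],"spin":0,"grip":0.05}]'; python3 -c "
from h import *
st()"; python3 -m handwheel '[{"offset":[-0.002,0,0],"spin":0,"grip":0.05},{"offset":[-0.0035,0,0.001],"spin":0,"grip":0.05},{"offset":[-0.0035,0,0.001],"spin":0,"grip":0.05}]';python3 -c "
from h import *
st()"
```

```text
time_s: 29.02
eef_pos: [0.6436, -0.0314, 0.2274]
eef_rot: [0.002, 0.707, 0.707, -0.002]
wrist_force: [-0.8, -16.0, -4.8]
opening: 0.19
t 29.02 grasp [ 0.6436 -0.0322  0.0727] head 89.94 tilt [ 0.0001 -0.0055] F [ -0.8 -16.   -4.8] T [-2.79  0.13  0.04] open 0.19
time_s: 29.4
eef_pos: [0.6437, -0.0324, 0.2265]
eef_rot: [0.0, 0.707, 0.707, -0.0]
wrist_force: [-0.5, -6.0, -2.2]
opening: 0.189
t 29.4 grasp [ 0.6437 -0.0326  0.0718] head 89.96 tilt [ 0.0004 -0.0009] F [-0.5 -6.  -2.2] T [-1.18  0.05  0.03] open 0.189
```

Grasp point stays at -0.0322 under 16 N, so it's hard against something. I'll let go, back away and look.

```bash
python3 -m handwheel '[{"offset":[-0.001,0,0],"spin":0,"grip":0.15},{"offset":[-0.001,0,0],"spin":0,"grip":0.3},{"offset":[-0.001,0,0],"spin":0,"grip":0.5},{"offset":[-0.001,0,0],"spin":0,"grip":0.5},{"offset":[-0.03,0,0],"spin":0,"grip":0.5},{"offset":[-0.07,0,-0.02],"spin":0,"grip":0.5},{"offset":[-0.10,0,-0.06],"spin":0,"grip":0.5},{"offset":[-0.12,0,-0.08],"spin":0,"grip":0.5},{"offset":[-0.12,0,-0.08],"spin":0,"grip":0.5}]'; python3 b.py e1.png shaft_knob=.072 shaft_seat=.072 mill_mouth=.072; python3 d.py e2
```

```text
time_s: 30.52
eef_pos: [0.6441, -0.1533, 0.3086]
eef_rot: [0.002, 0.708, 0.706, 0.001]
wrist_force: [-0.2, 0.8, -1.0]
opening: 0.503
t 30.52 grasp [ 0.6448 -0.1536  0.1539] head 89.85 tilt [ 0.0043 -0.0017] F [-0.2  0.8 -1. ] T [-0.03 -0.04  0.01] open 0.503
shaft_knob [ 46.6 308.4] 0.33 [ 0.5017 -0.226 ]
t 30.73 grasp [ 0.6425 -0.1502  0.1496] head 90.03 tilt [-0.0028  0.0016] F [ 0.4  0.6 -0.6] T [-0.03 -0.   -0.04] open 0.5
 offset mm [  2.5   0.5 -10.1] spin 0.04 rows>= 1
```

View pics/e1.png

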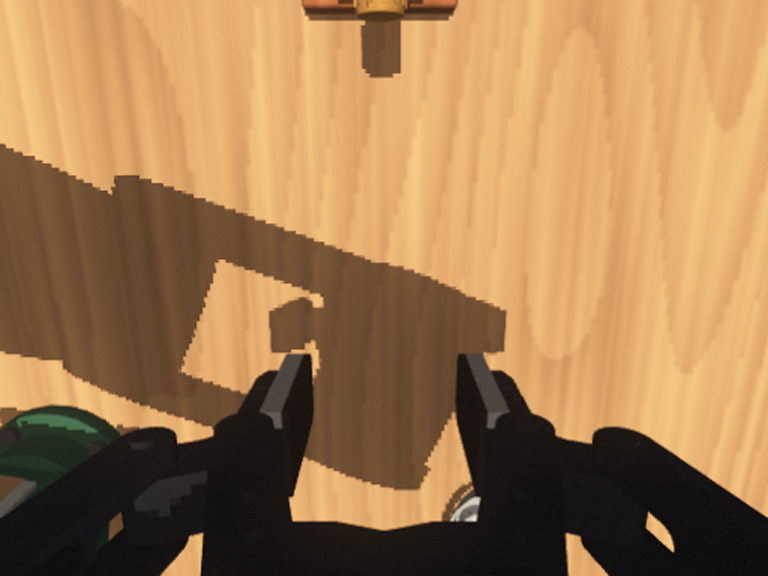

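View pics/e2_scene.png

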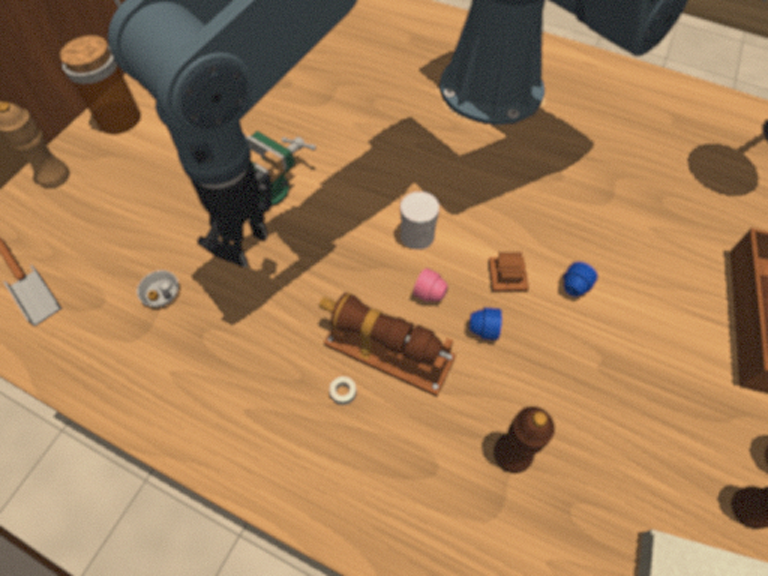

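```bash
python3 -m handwheel '[{"offset":[0.04,0,-0.03],"spin":0,"grip":0.5},{"offset":[0.08,0,-0.06],"spin":0,"grip":0.5},{"offset":[0.09,0,-0.06],"spin":0,"grip":0.5},{"offset":[0.09,0,-0.06],"spin":0,"grip":0.5},{"offset":[0.09,0,-0.06],"spin":0,"grip":0.5}]'; python3 b.py f1.png shaft_knob=.072 shaft_seat=.072 mill_mouth=.072; python3 -m handwheel '[{"offset":[0.05,0,0],"spin":0,"grip":0.5},{"offset":[0.10,0,0],"spin":0,"grip":0.5},{"offset":[0.13,0,0],"spin":0,"grip":0.5},{"offset":[0.13,0,0],"spin":0,"grip":0.5},{"offset":[0.13,0,0],"spin":0,"grip":0.5}]'; python3 b.py f2.png shaft_nose=.072 head_top=.072 head_mid=.072
```

```text
time_s: 31.45
eef_pos: [0.6431, -0.0626, 0.3643]
eef_rot: [-0.001, 0.707, 0.707, -0.001]
wrist_force: [0.5, -0.5, 0.1]
opening: 0.501
t 31.45 grasp [ 0.6427 -0.0625  0.2096] head 89.94 tilt [-0.0029  0.0003] F [ 0.5 -0.5  0.1] T [-0.03 -0.01 -0.02] open 0.501
shaft_knob [256.9  16.9] 0.17 [0.6429 0.0577]
shaft_seat [256.4 121. ] 0.8 [ 0.6425 -0.0129]
mill_mouth [259.9 118.2] 0.8 [ 0.6451 -0.0109]
time_s: 32.28
eef_pos: [0.6437, 0.0673, 0.366]
eef_rot: [0.0, 0.707, 0.707, -0.0]
wrist_force: [-0.0, -0.3, -0.5]
opening: 0.499
t 32.27 grasp [0.6437 0.0673 0.2113] head 89.95 tilt [-0.0002 -0.0005] F [-0.  -0.3 -0.5] T [-0.   -0.02  0.  ] open 0.499
shaft_nose [256.   51.8] 0.63 [0.6436 0.1651]
head_top [121.7 124.8] 0.75 [0.5423 0.1138]
head_top [256.   73.9] 0.61 [0.6436 0.1502]
head_top [146.4  54.8] 0.61 [0.5652 0.1631]
head_mid [254.9 118.9] 0.89 [0.6428 0.1182]
head_mid [124.4 160.8] 0.64 [0.5414 0.0863]
head_mid [131.1  16.2] 0.59 [0.5568 0.188 ]
```

View pics/f1.png

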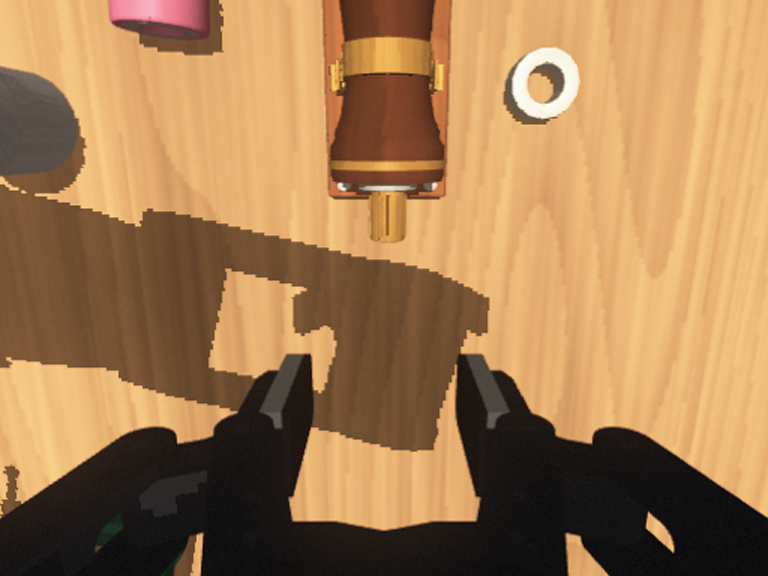

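View pics/f2.png

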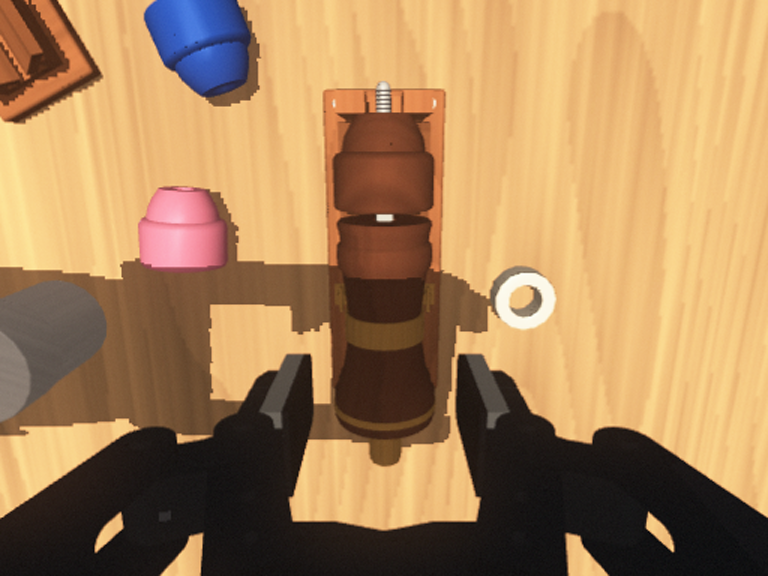

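```bash
python3 - <<'E'
from h import *
base=cams.camera('wrist')
def mk(pos,q):
    p=dict(base);T=np.eye(4);T[:3,:3]=rot(np.array(q)/np.linalg.norm(q));T[:3,3]=pos;p['V']=np.linalg.inv(T@np.array(base['tool_from_camera']));return p
A=mk([.6431,-.0626,.3643],[-.001,.707,.707,-.001]);B=mk([.6437,.0673,.366],[0,.707,.707,0])
print('knob rear',atz(A,(258.3,160.7),.072),atz(A,(258.3,160.7),.065))
print('nose',atz(B,(255.3,54.3),.072)); print('head front rim z.084',atz(B,(255.3,74.5),.0845))
print('head flat face top',atz(B,(256,142),.072+.025),'body top',atz(B,(256,144),.072+.0245))
print('stop',atz(B,(256,112/1.5),.08), 'boardend',atz(B,(256.3,60),.014))
for y in (-.0428,-.0388): print(proj(A,[.6437,y,.064]),proj(A,[.6437,y,.081]))
p=B
E
```

```text
knob rear [ 0.64398862 -0.04308922  0.072     ] [ 0.64402175 -0.04436431  0.065     ]
nose [0.64308402 0.16355572 0.072     ]
head front rim z.084 [0.64310264 0.14916129 0.0845    ]
head flat face top [0.64361185 0.10416923 0.097     ] body top [0.64361325 0.10271842 0.0965    ]
stop [0.64359018 0.1493101  0.08      ] boardend [0.64388547 0.1652496  0.014     ]
[257.89443371 158.52621819] [257.96583784 162.48682657]
[257.90566796 153.51997266] [257.97808745 157.17726634]
```

```bash
python3 - <<'E'
import cv2
a=cv2.imread('pics/f1.png')[140:260,310:470]; b=cv2.imread('pics/f2.png')[70:240,310:460]
cv2.imwrite('pics/g1.png',cv2.resize(a,None,fx=4,fy=4,interpolation=cv2.INTER_CUBIC)); cv2.imwrite('pics/g2.png',cv2.resize(b,None,fx=3.5,fy=3.5,interpolation=cv2.INTER_CUBIC))
E
```

```text
(no output)
```

View pics/g1.png

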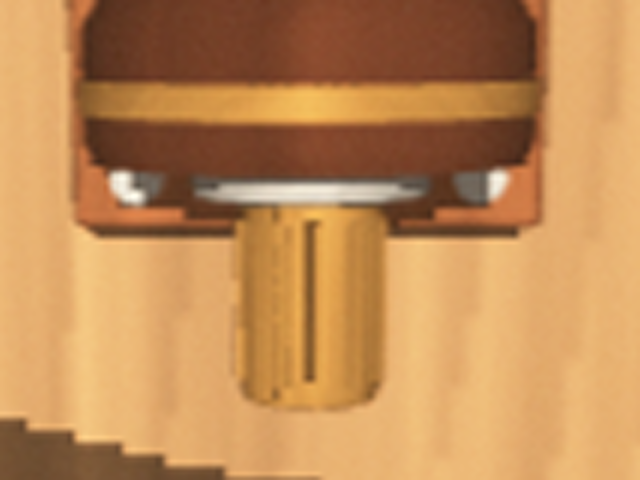

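View pics/g2.png

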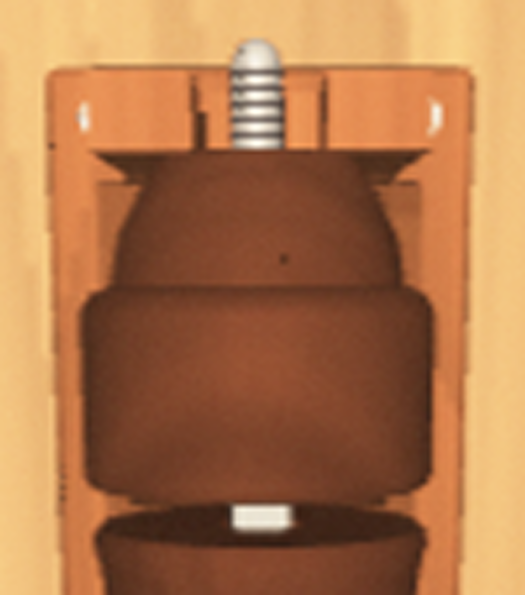

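```bash
python3 -c "
from h import *
print(ctrl.hand_in()); st()"
```

```text
the job is handed in; nothing more can be done
None
the job is handed in; nothing more can be done
```

The mill is back on its shaft and the job is handed in, at about 32 s of the 72 s allowed; no verdict was reported.

I lifted the head off its saddle and laid it in the bay, flat face to the body. I took the shaft from the vise by the bare rod and fed it in until the tip was about 92 mm past the foot. I then let it rest, took it again by the knob and pushed it home.

**Last checks:**
- **Shaft home:** it stopped hard under about 16 N. The knob's rear end and the thread's tip both measured within about 1 mm of where they belong with the flange on the ring.
- **Thread:** about 14 mm stands out of the head, on the head's axis to about 1 mm.
- **Head:** it was pushed up against the stop, so by the given sizes it sits about 3 mm past the centre of the bay. It looks in line with the body from above. There was a visible gap of about 6 mm to the body, which fits.
- **Released:** the gripper was open and clear above the mill at hand-in.
- **Other things:** the finished mill, tin, dish and spare ring looked unmoved in the last scene picture; I did not measure them again.

**Disagreements and gaps:**
- The trained networks placed the mouth and the bay about 2–3 mm off what I measured from the cradle's edges. I used the edges, and the final seating agreed with them.
- One network reading put the middle of the head about 5 mm past the bay centre. I trusted the 3 mm that the stop allows.
- The shaft's up-and-down tilt when home was not measured; I relied on the holes to hold it level.

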